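Pack the reactor samples into the colour-coded caddy

ROBOT

A 6-joint arm with a two-finger parallel gripper is mounted at the origin on the work surface. World frame = base frame: x ahead of the robot, y to its left, z up, the work surface at z = 0. Lengths are in m, angles in degrees, forces in N, time in s.
With the tool pointing down it reaches from about 0.35 to 0.875 m from the base axis. Payload 4.2 kg.
Tool frame: the origin (TCP) lies between the finger pads; the fingertips stand 14 mm ahead of it and the grasp point (between the pads) lies 5 mm behind it; x points along the fingers, y is the direction in which the jaws open and shut, and the axes are right-handed (so a half turn about x gives the same grasp; the last joint's range is limited). The gripper opens to 87 mm and grips with 3 to 60 N. Pads are 19 mm wide; open, the fingers measure 117 mm over their backs; the gripper's body (75 mm by 190 mm) begins 51 mm behind the grasp point.
Start: joints at [91.708, 22.042, 0.453, 0, -68.411, -14.817], TCP at [0.142, 0.609, 0.212] pointing down, gripper open.
Joint ranges: [-179.83, 179.83], [-69.29, 118.12], [-61.27, 80.66], [-181.25, 117.63], [-171.15, -9.14], [-177.46, 177.46]. Speed limits (degrees/s): [159.86, 159.86, 180, 180, 180, 180].

INTERFACE

Orientations are given as a 3x3 rotation matrix whose columns are the frame's x, y, z axes.
In Python, from station import r, imaging, job gives the robot as it stands. The module is installed in compiled form; this text tells all that it offers.
- The arm moves only by the tool apply_moves, never from a script. Its arguments are lists of equal length, an entry for each row: "xyz": the shift along the tool's x, y, z in m, a list of three; "twist": the turn about the tool's x in degrees; "claw": the opening, from 0 (shut) to 1 (fully open). A call has 1 to 12 rows; each row shifts and turns the pose as measured when the row begins, along the tool's axes as they then stand; what a row does not reach is not made up. A row lasts 1/10 s, in which the tool goes at most 50 mm and 8.59 degrees, less where a joint would pass 70% of its speed; a pose out of reach is approached as far as the arm can. A call is refused whole if a number of a shift passes 0.05 or a number of a turn 8.59, either way. A call with a gripper value outside its range is refused whole. The fingers move at their own pace and stop on an object; the grip force is fixed at half the most. Time passes only in rows, so rows that do not move let the fingers close. It gives the time, the measured TCP pose, the force and the opening at its end, in the units of the state.
- r.sense(): the state, without advancing time (a new reading comes with each control period).
- imaging.capture(name): name is "scene" or "side" or "wrist"; returns a dict with "pixels" (420x560x3 uint8, red, green, blue), "mtx" (3x3 intrinsics, pixels), "view" (4x4, takes a point from world to camera coordinates). Camera axes: x right, y down, z forward; pixel columns grow to the right and rows downward; lengths in m; the calibration is good to about 2 mm. The wrist camera is an equidistant fisheye: a pixel r from the principal point sees the ray r / f radians off the axis. A picture is of the moment at which its call begins. There is no depth.
- job.finish_job(): hands the job in, once; it reports no verdict.
Trained networks look in a picture, given as the dict that the camera call returned (one of the last four; its "shot" number tells which), for a name from the list of things; names that differ only in an ending like _2 or _b are one class to them, and where a whole thing is asked for, a point or a joint stands for the part that bears it (a point fixed in the world has none). Each returns a list of dicts, best first, with "p" (0 to 1); they miss things now and then, are a little off and sometimes report something else, mostly with a low value. They report only what shows in the picture. A call takes as long as a camera call. They do not tell look-alikes from the thing itself.
- imaging.regions_of(query, picture): "mask" (420x560 bool, what is visible of it) and "centre" ([column, row] in pixels, amid what is visible of it).
The state is a dict: "time_s": time; "joints": joint angles; "joint_velocities": joint speeds; "effort": joint torques, N m; "tcp_pos": TCP position; "ee_rot": TCP orientation; "wrist_force": force on the tool from outside, world axes, zero at the start; "moment": the same for the moment, N m; "gripper_width": opening from 0.0 (shut) to 1.0 (fully open).
Only numpy, scipy, OpenCV 4.12 (cv2) and the standard library are available. Lean on these libraries where they do the work, as an engineer would, in place of code of your own. Each camera call takes 0.05 s, during which the arm holds its last target.

TASK

Pack today's four reactor samples, the amber-brown bottles, into the caddy: stand each one upright, fully down in the cell of the same colour as its cap. Keep the sample bottles upright all the way, and leave the white bottles standing where they are, even though their caps look the same.

Things in the scene. Friction and masses are not known exactly. Their poses are not given: they have to be found in the camera images.
- sample_blue: Loose sample bottle, AMBER-BROWN body, blue cap, upright: body 42 mm diameter, straight up to 70 mm, cap 26 mm diameter from 78 to 96 mm (its top), 85-170 g. Origin: centre of underside, z up. Grip the body from above, 45 to 65 mm over its underside; at the start other bottles are 80 mm or more away (centres), only flat things (under 25 mm) between. Goes into the blue cell.
- sample_red: Loose sample bottle, AMBER-BROWN body, red cap, upright: body 42 mm diameter, straight up to 70 mm, cap 26 mm diameter from 78 to 96 mm (its top), 85-170 g. Origin: centre of underside, z up. Grip the body from above, 45 to 65 mm over its underside; at the start other bottles are 80 mm or more away (centres), only flat things (under 25 mm) between. Goes into the red cell.
- sample_yellow: Loose sample bottle, AMBER-BROWN body, yellow cap, upright: body 42 mm diameter, straight up to 70 mm, cap 26 mm diameter from 78 to 96 mm (its top), 85-170 g. Origin: centre of underside, z up. Grip the body from above, 45 to 65 mm over its underside; at the start other bottles are 80 mm or more away (centres), only flat things (under 25 mm) between. Goes into the yellow cell.
- sample_green: Loose sample bottle, AMBER-BROWN body, green cap, upright: body 42 mm diameter, straight up to 70 mm, cap 26 mm diameter from 78 to 96 mm (its top), 85-170 g. Origin: centre of underside, z up. Grip the body from above, 45 to 65 mm over its underside; at the start other bottles are 80 mm or more away (centres), only flat things (under 25 mm) between. Goes into the green cell.
- cell_blue: Blue open square cell of the fixed caddy: outside 68 x 68, walls 3, height 28, floor 3 mm thick. Origin: centre of underside, 4 mm over the table; x, y along its walls. The 4 colours stand 2 x 2 in any order, 74 mm centre to centre, in a grey tray (158 mm square, 24 mm high, low black handles). Fingers closing along a cell's diagonal clear bottles in other cells.
- cell_red: Red open square cell of the fixed caddy: outside 68 x 68, walls 3, height 28, floor 3 mm thick. Origin: centre of underside, 4 mm over the table; x, y along its walls. The 4 colours stand 2 x 2 in any order, 74 mm centre to centre, in a grey tray (158 mm square, 24 mm high, low black handles). Fingers closing along a cell's diagonal clear bottles in other cells.
- cell_yellow: Yellow open square cell of the fixed caddy: outside 68 x 68, walls 3, height 28, floor 3 mm thick. Origin: centre of underside, 4 mm over the table; x, y along its walls. The 4 colours stand 2 x 2 in any order, 74 mm centre to centre, in a grey tray (158 mm square, 24 mm high, low black handles). Fingers closing along a cell's diagonal clear bottles in other cells.
- cell_green: Green open square cell of the fixed caddy: outside 68 x 68, walls 3, height 28, floor 3 mm thick. Origin: centre of underside, 4 mm over the table; x, y along its walls. The 4 colours stand 2 x 2 in any order, 74 mm centre to centre, in a grey tray (158 mm square, 24 mm high, low black handles). Fingers closing along a cell's diagonal clear bottles in other cells.
- white_blue: Look-alike that does not belong: clean bottle of the very same shape and size as the samples (42 mm diameter, 96 mm tall) and with a blue cap, but with a WHITE body. Loose, stands on the table among the samples. Origin: centre of its underside; z up. Stays where it is.
- white_red: Look-alike that does not belong: clean bottle of the very same shape and size as the samples (42 mm diameter, 96 mm tall) and with a red cap, but with a WHITE body. Loose, stands on the table among the samples. Origin: centre of its underside; z up. Stays where it is.
Mind the look-alikes: they are no part of the job. Leave any turquoise look-alike of the sample_green alone. Several things have the shape of the cell_red; the one meant has the colours described above.

How it is judged (in metres and radians):
At the end, for the whole second after the job is handed in: Each amber-brown sample bottle stands on the floor of the cell of its cap's colour (axis within 16 mm of the cell's centre, underside within 8 mm of the cell's underside, tilt under 0.12 rad), released and at rest; both white bottles are within 20 mm of where they started (horizontal distance between sample_blue and cell_blue below 0.016 m and z of sample_blue in the frame of cell_blue below 0.008 m and angle between each of sample_blue, sample_red, sample_yellow, sample_green's own z axis and vertical below 0.12 rad and linear speed of each of sample_blue, sample_red, sample_yellow, sample_green below 0.02 m/s and contact force between each of sample_blue, sample_red, sample_yellow, sample_green and the fingers below 0.1 N and horizontal distance between sample_red and cell_red below 0.016 m and z of sample_red in the frame of cell_red below 0.008 m and horizontal distance between sample_yellow and cell_yellow below 0.016 m and z of sample_yellow in the frame of cell_yellow below 0.008 m and horizontal distance between sample_green and cell_green below 0.016 m and z of sample_green in the frame of cell_green below 0.008 m and distance of each of white_blue, white_red from where it was at the start of the episode below 0.02 m); the robot touches nothing.
It fails at once if a sample bottle is tipped by more than 0.6 rad (angle between any of sample_blue, sample_red, sample_yellow, sample_green's own z axis and vertical above 0.6 rad).
It fails at once if a white bottle is moved by more than 20 mm or tipped (distance of any of white_blue, white_red from where it was at the start of the episode above 0.02 m or angle between any of white_blue, white_red's own z axis and vertical above 0.3 rad).
It also fails if it takes over 104 s, if anything falls off the work surface, if the arm or the gripper's body presses on something with over 40 N, if the wrist force passes 120 N, or if a joint passes its speed limit or range.

## Working session

There is one attempt and no reset: what is moved stays moved. The work goes in short steps, Python scripts to look and compute and a tool call to move; the robot and the scene stay as the last step left them, time stands still between calls to the robot, and variables do not carry over. Pictures are saved under pics/ and viewed, and the job is handed in when it is done.

Besides the shell and the picture viewer there is one more tool, called after "Call:" in YAML: its name, and indented under it one key for each argument. apply_moves: Moves the arm, as the interface text tells. Its arguments: {"type":"object","properties":{"xyz":{"type":"array","items":{"type":"array","items":{"type":"number"}}},"twist":{"type":"array","items":{"type":"number"}},"claw":{"type":"array","items":{"type":"number"}}},"required":["xyz","twist","claw"]}

```bash
mkdir -p pics; python3 - <<'E'
from station import r, imaging, job
import cv2, pickle
s=r.sense(); print(s)
d={}
for n in ["scene","side","wrist"]:
    p=imaging.capture(n); d[n]=p
    cv2.imwrite(f"pics/{n}0.png",p["pixels"][:,:,::-1]); print(n,p.keys(),p["mtx"],p["view"])
pickle.dump(d,open("d0.pkl","wb"))
E
```

```text
{'time_s': 0.0, 'joints': array([ 9.17071651e+01,  2.20909143e+01,  3.77836258e-01, -2.66547882e-02,
       -6.84098783e+01, -1.48163115e+01]), 'joint_velocities': array([-0.01941306,  0.05470669, -0.05202699, -0.05433231,  0.02349198,
       -0.00756826]), 'effort': array([ 6.95303697e-04, -3.90666318e+01,  1.87402403e+01,  4.21983808e+00,
        1.09432399e-02, -1.85451381e-04]), 'tcp_pos': array([0.14160954, 0.60809868, 0.21055078]), 'ee_rot': array([[-3.68451736e-04, -2.26973552e-01, -9.73900853e-01],
       [-2.15788826e-03, -9.73898471e-01,  2.26973813e-01],
       [-9.99997604e-01,  2.18519812e-03, -1.30948981e-04]]), 'wrist_force': array([-0.7800465 ,  0.35571709,  1.15437908]), 'moment': array([-0.02195605,  0.03627854,  0.03810464]), 'gripper_width': 0.9966100138130894}
scene dict_keys(['pixels', 'mtx', 'view', 'shot']) [[469.83694849   0.         274.49668357]
 [  0.         469.83694849 209.82111562]
 [  0.           0.           1.        ]] [[ 0.69893156  0.71517264  0.00477115 -0.3804766 ]
 [ 0.53943819 -0.52278433 -0.66007801 -0.24783791]
 [-0.46957545  0.46392309 -0.75118191  1.51099314]
 [ 0.          0.          0.          1.        ]]
side dict_keys(['pixels', 'mtx', 'view', 'shot']) [[515.29647184   0.         288.10121823]
 [  0.         515.29647184 205.40015709]
 [  0.           0.           1.        ]] [[ 0.78272313 -0.6221105  -0.01797291 -0.41328239]
 [-0.42191635 -0.50917199 -0.75015364  0.26837925]
 [ 0.45752715  0.59474567 -0.66101928  1.1375501 ]
 [ 0.          0.          0.          1.        ]]
wrist dict_keys(['pixels', 'mtx', 'view', 'shot']) [[325.1922621    0.         285.5327634 ]
 [  0.         325.1922621  213.80906706]
 [  0.           0.           1.        ]] [[-0.22720869 -0.97384468  0.00166082  0.62416184]
 [-0.93823954  0.21935792  0.26756059 -0.03163458]
 [-0.26092677  0.05923384 -0.96353961  0.39214082]
 [ 0.          0.          0.          1.        ]]
```

View pics/scene0.png

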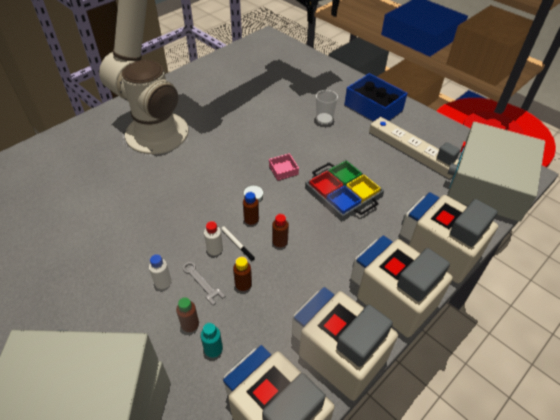

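View pics/side0.png

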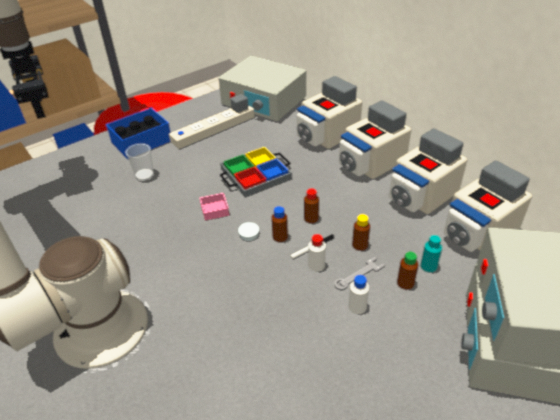

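View pics/wrist0.png

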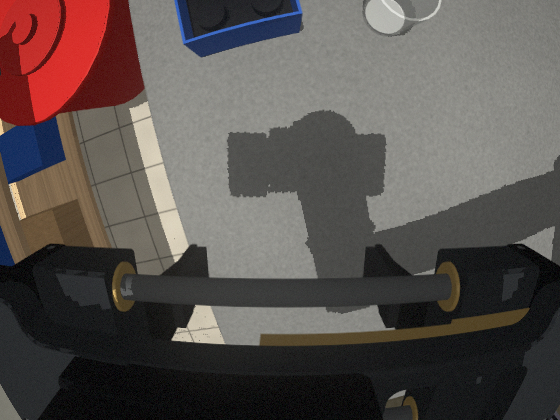

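Candidates in the scene image:
- **Amber samples:** blue (251,208), red (280,230), yellow (242,273), green (187,314).
- **Look-alike bottles:** white/red cap (213,238), white/blue cap (160,272), turquoise bottle (211,340).
- **Cells:** caddy around (344,188). The pink dish at (283,166) is a look-alike of the red cell.

Next I'll run the networks and triangulate.

```bash
cat > h.py <<'E'
import numpy as np, cv2
def ray(p,uv):
    K=p["mtx"];V=p["view"];R=V[:3,:3];t=V[:3,3]
    d=R.T@np.linalg.solve(K,[uv[0],uv[1],1.]); return -R.T@t,d/np.linalg.norm(d)
def tri(ps,uvs):
    A=np.zeros((3,3));b=np.zeros(3);L=[]
    for p,uv in zip(ps,uvs):
        o,d=ray(p,uv);M=np.eye(3)-np.outer(d,d);A+=M;b+=M@o;L.append((o,d,M))
    X=np.linalg.solve(A,b);return X,max(np.linalg.norm(M@(X-o)) for o,d,M in L)
def proj(p,X):
    c=p["view"][:3,:3]@np.array(X)+p["view"][:3,3];q=p["mtx"]@c;return q[:2]/q[2]
E
python3 - <<'E'
from station import r, imaging, job
import pickle
a=imaging.capture("scene"); b=imaging.capture("side")
D={}
for n in ["sample_blue","sample_red","sample_yellow","sample_green","cell_blue","cell_red","cell_yellow","cell_green","white_blue","white_red"]:
    for k,p in (("scene",a),("side",b)):
        o=imaging.regions_of(n,p); D[n,k]=o
        print(n,k,[(round(x["p"],2),[int(v) for v in x["centre"]],int(x["mask"].sum())) for x in o[:4]])
pickle.dump((a,b,D),open("d1.pkl","wb"))
E
```

```text
sample_blue scene [(0.73, [252, 210], 482)]
sample_blue side [(0.65, [277, 224], 514), (0.32, [261, 155], 334)]
sample_red scene [(0.81, [280, 228], 478)]
sample_red side [(0.71, [312, 204], 463)]
sample_yellow scene [(0.63, [239, 273], 526)]
sample_yellow side [(0.62, [360, 232], 533), (0.54, [240, 165], 401)]
sample_green scene [(0.92, [184, 311], 564), (0.79, [210, 341], 586)]
sample_green side [(0.85, [406, 273], 636), (0.71, [434, 254], 591)]
cell_blue scene [(0.94, [341, 198], 603)]
cell_blue side [(0.78, [273, 166], 402), (0.36, [234, 162], 382), (0.2, [311, 206], 491)]
cell_red scene [(0.95, [282, 166], 529), (0.83, [324, 181], 549)]
cell_red side [(0.91, [249, 176], 449), (0.65, [217, 205], 558)]
cell_yellow scene [(0.66, [365, 183], 540)]
cell_yellow side [(0.87, [257, 153], 341)]
cell_green scene [(0.82, [344, 171], 449)]
cell_green side [(0.69, [237, 163], 359)]
white_blue scene [(0.56, [155, 269], 572)]
white_blue side [(0.97, [360, 295], 639)]
white_red scene [(0.67, [212, 237], 461)]
white_red side [(0.96, [317, 253], 564)]
```

```bash
cat > m1.py <<'E'
import pickle,numpy as np,cv2
from scipy.optimize import minimize
from h import *
a,b,D=pickle.load(open("d1.pkl","rb")); P={"scene":a,"side":b}
H={"blue":(100,130),"red":None,"yellow":(22,38),"green":(45,80)}
def cmask(p,c):
    h=cv2.cvtColor(p["pixels"],cv2.COLOR_RGB2HSV);hh=h[...,0]
    m=((hh<5)|(hh>172)) if c=="red" else (hh>=H[c][0])&(hh<=H[c][1])
    return m&(h[...,1]>140)&(h[...,2]>(70 if c!="red" else 110))
prof=[(0,.021),(.07,.021),(.078,.013),(.096,.013)]
def sil(p,x,y):
    th=np.linspace(0,2*np.pi,24,endpoint=False)
    m=np.zeros((420*4,560*4),np.uint8)
    rings=[np.array([proj(p,(x+r*np.cos(t),y+r*np.sin(t),z)) for t in th]) for z,r in prof]
    for i in range(3):
        hull=cv2.convexHull(np.vstack([rings[i],rings[i+1]]).astype(np.float32))
        cv2.fillConvexPoly(m,np.round(hull*4+1.5).astype(np.int32),1)
    return cv2.resize(m.astype(np.float32),(560,420),interpolation=cv2.INTER_AREA)
for n in ["sample_blue","sample_red","sample_yellow","sample_green","white_blue","white_red"]:
    c=n.split("_")[1]; cc=[];
    for k in P:
        m0=D[n,k][0]["mask"].astype(np.uint8)
        m=cmask(P[k],c)&(cv2.dilate(m0,np.ones((5,5)))>0)
        nb,l,st,ce=cv2.connectedComponentsWithStats(m.astype(np.uint8));i=1+np.argmax(st[1:,4]);cc.append(ce[i])
    X,e=tri([a,b],cc)
    # upright IoU
    def cost(v): 
        s=0
        for k in P:
            S=sil(P[k],*v);M=D[n,k][0]["mask"];s-=np.minimum(S,M).sum()/np.maximum(S,M).sum()
        return s
    q=minimize(cost,X[:2],method="Nelder-Mead",options=dict(initial_simplex=[X[:2],X[:2]+[.01,0],X[:2]+[0,.01]],xatol=2e-4,fatol=1e-4))
    print(n,"cap",np.round(X,4),"err",round(e,4),np.round(cc,1).tolist(),"sil",np.round(q.x,4),round(-q.fun/2,3))
ce={}
for c in H:
    uv=[]
    for k in P:
        m=cmask(P[k],c); L=D["cell_"+c,k]
        if c=="red": L=[x for x in L if (x["centre"][0]>300 if k=="scene" else x["centre"][0]>230)]
        uv.append(L[0]["centre"])
        mm=(L[0]["mask"]); yx=np.argwhere(mm).mean(0)[::-1]; uv[-1]=yx
    X,e=tri([a,b],uv);ce[c]=X;print("cell",c,np.round(X,4),round(e,4),np.round(uv,1).tolist())
print(np.mean(list(ce.values()),0))
E
python3 m1.py
python3 - <<'E'
import cv2,numpy as np
a=cv2.imread("pics/scene0.png");b=cv2.imread("pics/side0.png")
x=cv2.resize(a[155:365,130:395],(795,600),interpolation=cv2.INTER_CUBIC);cv2.imwrite("pics/crop_a.png",x[:600])
x=cv2.resize(b[140:320,190:450],(798,552),interpolation=cv2.INTER_CUBIC);cv2.imwrite("pics/crop_b.png",x)
E
```

```text
sample_blue cap [ 0.4789 -0.0263  0.086 ] err 0.0005 [[249.7, 197.0], [278.7, 211.7]] sil [ 0.4804 -0.0254] 0.918
sample_red cap [ 0.586  -0.0232  0.0878] err 0.0021 [[280.1, 218.2], [311.1, 193.3]] sil [ 0.5872 -0.0239] 0.899
sample_yellow cap [ 0.6175 -0.179   0.0861] err 0.001 [[241.2, 262.9], [362.2, 219.8]] sil [ 0.6191 -0.1801] 0.922
sample_green cap [ 0.6114 -0.3355  0.0865] err 0.0027 [[185.0, 302.5], [410.0, 257.9]] sil [ 0.6133 -0.3373] 0.919
white_blue cap [ 0.4751 -0.3154  0.0895] err 0.0014 [[155.2, 259.3], [359.8, 280.9]] sil [ 0.4768 -0.3156] 0.936
white_red cap [ 0.4863 -0.1609  0.0893] err 0.0021 [[211.0, 225.4], [316.9, 239.5]] sil [ 0.4889 -0.1616] 0.908
cell blue [0.6199 0.1889 0.0251] 0.0022 [[343.4, 198.6], [272.9, 169.2]]
cell red [0.5441 0.2    0.0235] 0.002 [[325.3, 182.9], [249.7, 178.1]]
cell yellow [0.6288 0.266  0.0238] 0.001 [[363.3, 186.9], [259.7, 156.3]]
cell green [0.5543 0.2744 0.0243] 0.001 [[344.9, 172.1], [237.8, 164.3]]
[0.58678452 0.23235384 0.02418089]
```

View pics/crop_a.png

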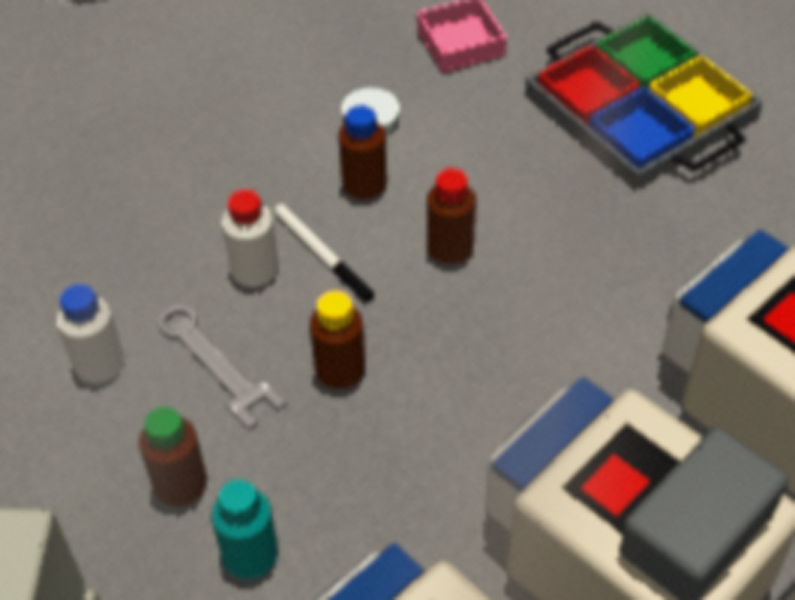

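View pics/crop_b.png

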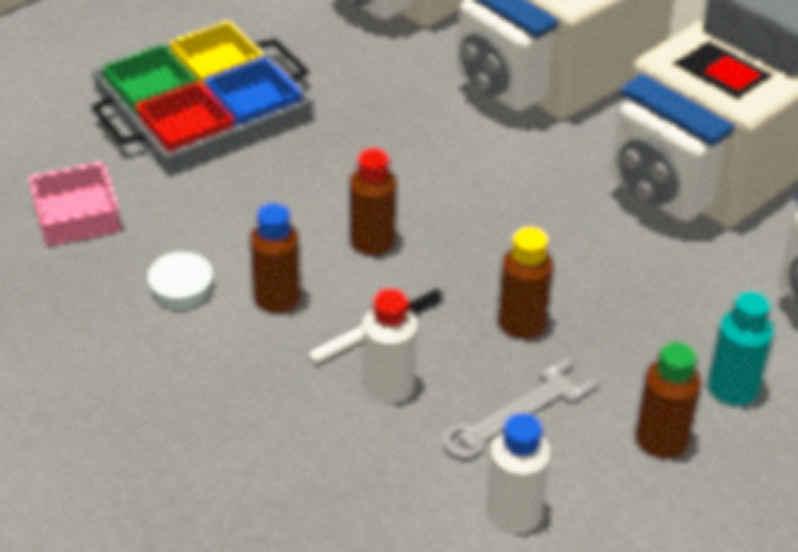

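Crops confirm the choice: the four amber bodies with blue, red, yellow and green caps. The two white bottles and the turquoise one are clearly distinct, and the pink dish lies apart from the caddy. Next is machine clearance and the caddy fit.

```bash
cat > m2.py <<'E'
from h import *
import pickle
a,b,D=pickle.load(open("d1.pkl","rb"))
for n,u,v in [("m2 far",(383,233),(343,140)),("m2 near",(360,258),(371,148)),("m3 far",(323,283),(393,166)),("m3 near",(295,308),(428,182)),("turq cap",(209,330),(433,242))]:
    X,e=tri([a,b],[u,v]);print(n,X.round(3),round(e,4))
C={"blue":(.6199,.1889),"red":(.5441,.2),"yellow":(.6288,.266),"green":(.5543,.2744)}
S={"red":(-1,-1),"blue":(1,-1),"yellow":(1,1),"green":(-1,1)}
c=np.mean([C[k] for k in C],0)
p=sum((C[k][0]-c[0]+1j*(C[k][1]-c[1]))*np.conj(S[k][0]+1j*S[k][1]) for k in C)
t=np.angle(p);print("yaw",np.degrees(t),abs(p)/8)
for k in S:
    z=.037*(S[k][0]+1j*S[k][1])*np.exp(1j*t);print(k,(c+[z.real,z.imag]).round(4))
cv2.imwrite("pics/caddy.png",np.hstack([cv2.resize(q["pixels"][y:y+90,x:x+90,::-1],(400,400),interpolation=2) for q,x,y in((a,300,145),(b,215,130))]))
E
python3 m2.py
```

```text
m2 far [0.801 0.096 0.106] 0.0111
m2 near [ 0.813 -0.005  0.123] 0.0073
m3 far [ 0.798 -0.106  0.122] 0.0025
m3 near [ 0.805 -0.207  0.134] 0.0115
turq cap [ 0.694 -0.336  0.082] 0.0005
yaw -7.2885179257124335 0.03803230534690212
red [0.5454 0.2003]
blue [0.6188 0.1909]
yellow [0.6282 0.2643]
green [0.5548 0.2737]
```

View pics/caddy.png

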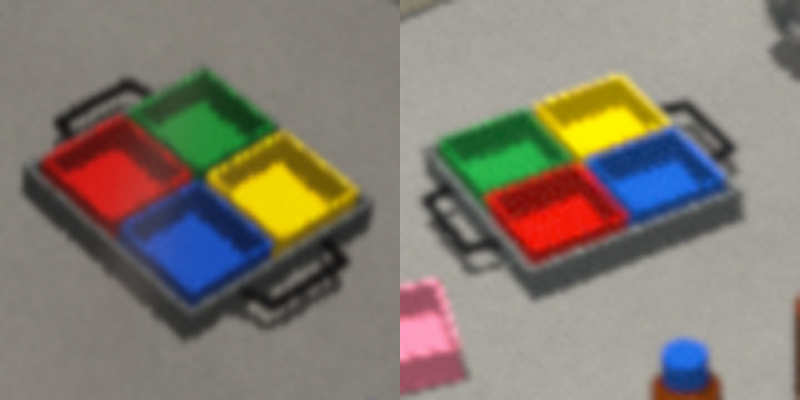

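```bash
cat > go.py <<'E'
import sys,numpy as np
from station import r
from h import *
# usage: go.py x y z [jawyaw deg]
s=r.sense();R=s["ee_rot"];t=s["tcp_pos"]
tg=np.array([float(v) for v in sys.argv[1:4]])
yaw=np.degrees(np.arctan2(R[1,1],R[0,1]));
print("t",round(s["time_s"],2),"tcp",t.round(4),"jawyaw",round(yaw,1),"tilt",np.degrees(np.arccos(-R[2,0])).round(2),"w",round(s["gripper_width"],3),"F",s["wrist_force"].round(1),"j",s["joints"].round(0))
w=tg-t; d=R.T@w
if len(sys.argv)>4:
    dy=(float(sys.argv[4])-yaw+90)%180-90; print("twist needed",round(-dy,1))
    c=np.radians(dy);Rz=np.array([[np.cos(c),-np.sin(c),0],[np.sin(c),np.cos(c),0],[0,0,1]]); print("after twist tool shift",((Rz@R).T@w).round(4))
print("tool shift",d.round(4),"norm",np.linalg.norm(d).round(3))
E
python3 go.py .48 -.0258 .21 37.7
python3 - <<'E'
from h import *
import pickle
a,b,D=pickle.load(open("d1.pkl","rb"))
print(tri([a,b],[(344.3,185.5),(256,166.7)]))
E
```

```text
t 1.25 tcp [0.1417 0.6087 0.2116] jawyaw -103.1 tilt 0.0 w 1.0 F [ 0.8 -0.6  0.2] j [ 92.  22.   0.  -0. -68. -15.]
twist needed 39.2
after twist tool shift [ 0.0016  0.1204 -0.7089]
tool shift [ 0.0017  0.5412 -0.4734] norm 0.719
(array([0.58881928, 0.23021524, 0.02495278]), np.float64(0.0015679705319067822))
```

Call:
apply_moves:
  xyz:
    - [0, 0, 0]
    - [0, 0, 0]
    - [0, 0, 0]
    - [0, 0, 0]
    - [0, 0, 0]
    - [0, 0.007, -0.04]
    - [0, 0.007, -0.04]
    - [0, 0.007, -0.04]
    - [0, 0.007, -0.04]
  twist: [7.9, 7.9, 7.9, 7.9, 7.6, 0, 0, 0, 0]
  claw: [0.9, 0.9, 0.9, 0.9, 0.9, 0.9, 0.9, 0.9, 0.9]

```text
time_s: 2.15
tcp_pos: [0.2135, 0.4626, 0.2096]
ee_rot: [[0.001, -0.806, -0.592], [0.0, -0.592, 0.806], [-1.0, -0.001, -0.0]]
wrist_force: [0.1, 0.6, 0.3]
gripper_width: 0.903
```

```bash
python3 go.py .48 -.0258 .21 37.7
```

```text
t 2.15 tcp [0.2135 0.4626 0.2096] jawyaw -143.7 tilt 0.04 w 0.903 F [0.1 0.6 0.3] j [ 84.  11. -16.   0. -63. -47.]
twist needed -1.4
after twist tool shift [-2.000e-04  8.780e-02 -5.494e-01]
tool shift [-2.000e-04  7.460e-02 -5.514e-01] norm 0.556
```

Call:
apply_moves:
  xyz:
    - [0, 0.006, -0.045]
    - [0, 0.006, -0.045]
    - [0, 0.006, -0.045]
    - [0, 0.006, -0.045]
    - [0, 0.006, -0.045]
    - [0, 0.006, -0.045]
    - [0, 0.006, -0.045]
    - [0, 0.006, -0.045]
    - [0, 0.006, -0.045]
    - [0, 0.006, -0.045]
  twist: [-1.4, 0, 0, 0, 0, 0, 0, 0, 0, 0]
  claw: [0.85, 0.85, 0.85, 0.85, 0.85, 0.85, 0.85, 0.85, 0.85, 0.85]

```text
time_s: 3.15
tcp_pos: [0.4482, 0.0543, 0.2133]
ee_rot: [[0.009, -0.785, -0.619], [0.008, -0.619, 0.785], [-1.0, -0.013, 0.001]]
wrist_force: [-0.0, 1.2, -0.2]
gripper_width: 0.847
```

```bash
python3 go.py .48 -.0258 .17 37.7
```

```text
t 3.15 tcp [0.4482 0.0543 0.2133] jawyaw -141.7 tilt 0.72 w 0.847 F [-0.   1.2 -0.2] j [ 28.   4. -23.  -0. -62.  11.]
twist needed 0.6
after twist tool shift [ 0.043   0.0244 -0.0829]
tool shift [ 0.043   0.0252 -0.0826] norm 0.096
```

Call:
apply_moves:
  xyz:
    - [0.014, 0.008, -0.028]
    - [0.014, 0.008, -0.028]
    - [0.014, 0.008, -0.027]
    - [0, 0, 0]
  twist: [0.6, 0, 0, 0]
  claw: [0.85, 0.85, 0.85, 0.85]

```text
time_s: 3.55
tcp_pos: [0.4844, -0.0333, 0.1708]
ee_rot: [[0.014, -0.797, -0.604], [0.009, -0.604, 0.797], [-1.0, -0.017, -0.001]]
wrist_force: [-0.8, 0.7, -0.2]
gripper_width: 0.851
```

```bash
cat > w.py <<'E'
import sys,cv2
from station import imaging
from h import *
p=imaging.capture("wrist");cv2.imwrite(f"pics/{sys.argv[1]}.png",p["pixels"][:,:,::-1])
import pickle;pickle.dump(p,open(f"{sys.argv[1]}.pkl","wb"))
E
cat > fish.py <<'E'
from h import *
def fproj(p,X):
    c=p["view"][:3,:3]@np.array(X)+p["view"][:3,3];r=np.hypot(c[0],c[1]);th=np.arctan2(r,c[2]);K=p["mtx"]
    return np.array([K[0,2]+K[0,0]*th*c[0]/r,K[1,2]+K[1,1]*th*c[1]/r])
def fray(p,uv):
    K=p["mtx"];a=(uv[0]-K[0,2])/K[0,0];b=(uv[1]-K[1,2])/K[1,1];th=np.hypot(a,b)
    d=np.array([np.sin(th)*a/th,np.sin(th)*b/th,np.cos(th)]);V=p["view"];R=V[:3,:3]
    return -R.T@V[:3,3],R.T@d
def onz(p,uv,z):
    o,d=fray(p,uv);return o+d*(z-o[2])/d[2]
E
python3 w.py w1; python3 go.py .48 -.0258 .057 37.7
python3 -c "
from fish import *;import pickle;p=pickle.load(open('w1.pkl','rb'))
print(fproj(p,(.48,-.0258,.096)),fproj(p,(.48,-.0258,.0)),fproj(p,(.588,.2315,.032)),-p['view'][:3,:3].T@p['view'][:3,3])"
```

```text
t 3.6 tcp [ 0.4847 -0.0324  0.1718] jawyaw -142.7 tilt 1.04 w 0.848 F [ 0.  -1.   0.3] j [ 15.  10. -22.  -0. -56.  22.]
twist needed -0.4
after twist tool shift [0.1148 0.0017 0.0083]
tool shift [0.1148 0.0018 0.0083] norm 0.115
[287.09444573 230.2397446 ] [288.18032191 202.51474335] [102.60622013 313.09668194] [ 0.52768422 -0.09360182  0.34544106]
```

View pics/w1.png

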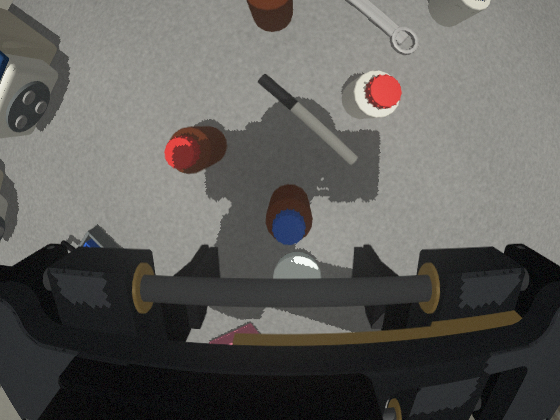

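```bash
python3 -c "
from fish import *;import pickle;p=pickle.load(open('w1.pkl','rb'))
for n,uv in dict(blue=(289,228),red=(179,152),wred=(384,91)).items(): print(n,onz(p,uv,.096).round(4))"
```

```text
blue [ 0.4799 -0.0282  0.096 ]
red [ 0.5877 -0.0251  0.096 ]
wred [ 0.4884 -0.1607  0.096 ]
```

Call:
apply_moves:
  xyz:
    - [0.02, 0.001, 0.008]
    - [0.03, 0.001, 0]
    - [0.03, 0, 0]
    - [0.02, 0, 0]
    - [0.012, 0, 0]
  twist: [0, 0, 0, 0, 0]
  claw: [0.85, 0.85, 0.85, 0.85, 0.85]

```text
time_s: 4.1
tcp_pos: [0.4851, -0.0221, 0.0627]
ee_rot: [[0.031, -0.793, -0.609], [0.013, -0.609, 0.793], [-0.999, -0.033, -0.009]]
wrist_force: [0.7, 0.2, 0.0]
gripper_width: 0.848
```

```bash
python3 go.py .48 -.0258 .055 37.7
```

```text
t 4.1 tcp [ 0.4851 -0.0221  0.0627] jawyaw -142.5 tilt 1.94 w 0.848 F [0.7 0.2 0. ] j [ 16.  18. -31.  -0. -39.  21.]
twist needed -0.2
after twist tool shift [0.0075 0.0065 0.0003]
tool shift [0.0075 0.0065 0.0003] norm 0.01
```

Call:
apply_moves:
  xyz:
    - [0.007, 0.007, 0]
    - [0, 0, 0]
    - [0, 0, 0]
    - [0, 0, 0]
    - [0, 0, 0]
    - [0, 0, 0]
    - [0, 0, 0]
  twist: [0, 0, 0, 0, 0, 0, 0]
  claw: [0.85, 0.85, 0.3, 0.3, 0.3, 0.3, 0.3]

```text
time_s: 4.8
tcp_pos: [0.481, -0.0241, 0.0584]
ee_rot: [[0.037, -0.79, -0.612], [0.014, -0.612, 0.791], [-0.999, -0.038, -0.012]]
wrist_force: [-1.2, -0.3, 1.1]
gripper_width: 0.48
```

```bash
python3 go.py .48 -.0258 .21 37.7
```

```text
t 4.8 tcp [ 0.481  -0.0241  0.0584] jawyaw -142.2 tilt 2.27 w 0.48 F [-1.2 -0.3  1.1] j [ 16.  18. -32.  -0. -38.  22.]
twist needed 0.1
after twist tool shift [-0.1515 -0.0039 -0.0025]
tool shift [-0.1515 -0.0039 -0.0025] norm 0.152
```

Call:
apply_moves:
  xyz:
    - [-0.015, 0, 0]
    - [-0.03, 0, 0]
    - [-0.03, 0, 0]
    - [-0.03, 0, 0]
    - [-0.03, 0, 0]
  twist: [0, 0, 0, 0, 0]
  claw: [0.3, 0.3, 0.3, 0.3, 0.3]

```text
time_s: 5.3
tcp_pos: [0.4729, -0.027, 0.1939]
ee_rot: [[0.026, -0.791, -0.611], [0.011, -0.611, 0.792], [-1.0, -0.027, -0.007]]
wrist_force: [1.1, 0.5, -0.2]
gripper_width: 0.304
```

```bash
python3 go.py .6188 .1909 .19 37.7
```

```text
t 5.3 tcp [ 0.4729 -0.027   0.1939] jawyaw -142.3 tilt 1.62 w 0.304 F [ 1.1  0.5 -0.2] j [ 16.   7. -22.  -0. -59.  21.]
twist needed -0.0
after twist tool shift [ 0.0101 -0.2485  0.0832]
tool shift [ 0.0101 -0.2484  0.0834] norm 0.262
```

```bash
python3 w.py w2; python3 - <<'E'
from station import imaging
import cv2,pickle
for n in("scene","side"):
    p=imaging.capture(n);cv2.imwrite(f"pics/{n}2.png",p["pixels"][:,:,::-1]); pickle.dump(p,open(n+"2.pkl","wb"))
a=cv2.imread("pics/scene2.png")[140:290,180:380];b=cv2.imread("pics/side2.png")[140:290,190:390]
import numpy as np
cv2.imwrite("pics/c2.png",np.hstack([cv2.resize(a,(400,300)),cv2.resize(b,(400,300))]))
E
```

```text
(no output)
```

View pics/c2.png

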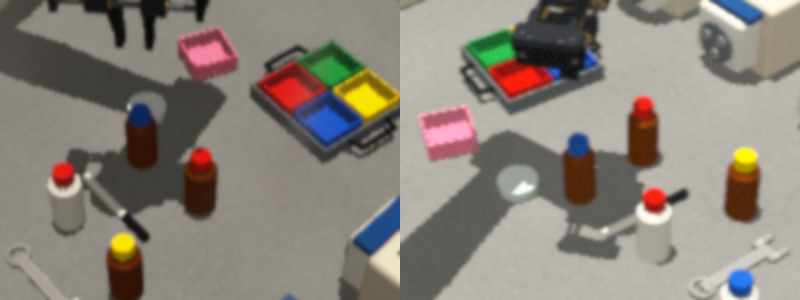

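View pics/w2.png

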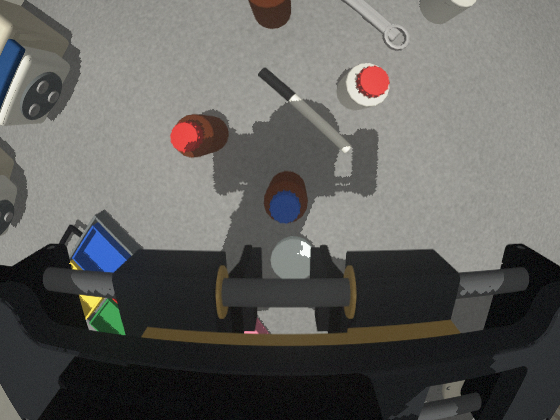

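```bash
python3 - <<'E'
from fish import *;import pickle
p=pickle.load(open('w2.pkl','rb'))
a=pickle.load(open('scene2.pkl','rb'));b=pickle.load(open('side2.pkl','rb'))
print(onz(p,(285,207),.096))
cc=[]
for q,x0,y0,x1,y1 in((a,235,185,262,210),(b,268,203,292,222)):
    h=cv2.cvtColor(q["pixels"],cv2.COLOR_RGB2HSV)[y0:y1,x0:x1]
    m=(h[...,0]>100)&(h[...,0]<130)&(h[...,1]>130)
    yx=np.argwhere(m).mean(0);cc.append((yx[1]+x0,yx[0]+y0));print(m.sum(),cc[-1])
print(tri([a,b],cc))
E
python3 go.py .478 -.0275 .09 37.7
```

```text
[ 0.47954778 -0.02863857  0.096     ]
91 (np.float64(249.6153846153846), np.float64(197.1868131868132))
84 (np.float64(278.7142857142857), np.float64(212.42857142857142))
(array([ 0.47832339, -0.02630285,  0.08425068]), np.float64(0.000993692251698197))
t 5.45 tcp [ 0.4745 -0.0266  0.1949] jawyaw -142.3 tilt 1.94 w 0.301 F [ 0.8  0.5 -1.2] j [ 16.   7. -22.  -0. -58.  21.]
twist needed -0.0
after twist tool shift [ 0.1049  0.0012 -0.0019]
tool shift [ 0.1049  0.0012 -0.0019] norm 0.105
```

Call:
apply_moves:
  xyz:
    - [0, 0, 0]
    - [0.02, 0.001, -0.002]
    - [0.02, 0, 0]
    - [0.02, 0, 0]
    - [0.02, 0, 0]
    - [0.02, 0, 0]
  twist: [0, 0, 0, 0, 0, 0]
  claw: [0.8, 0.8, 0.8, 0.8, 0.8, 0.8]

```text
time_s: 6.05
tcp_pos: [0.4761, -0.028, 0.0887]
ee_rot: [[0.028, -0.792, -0.61], [0.013, -0.61, 0.792], [-1.0, -0.03, -0.007]]
wrist_force: [0.6, -0.1, 0.1]
gripper_width: 0.746
```

```bash
python3 go.py .479 -.0272 .05 37.7
```

```text
t 6.05 tcp [ 0.4761 -0.028   0.0887] jawyaw -142.4 tilt 1.77 w 0.746 F [ 0.6 -0.1  0.1] j [ 16.  15. -31.  -0. -43.  22.]
twist needed -0.1
after twist tool shift [ 0.0388 -0.0016 -0.0008]
tool shift [ 0.0388 -0.0016 -0.0008] norm 0.039
```

Call:
apply_moves:
  xyz:
    - [0.02, -0.001, -0.001]
    - [0.018, 0, 0]
    - [0, 0, 0]
    - [0, 0, 0]
    - [0, 0, 0]
    - [0, 0, 0]
    - [0, 0, 0]
    - [0, 0, 0]
    - [0, 0, 0]
    - [0, 0, 0]
  twist: [0, 0, 0, 0, 0, 0, 0, 0, 0, 0]
  claw: [0.8, 0.8, 0, 0, 0, 0, 0, 0, 0, 0]

```text
time_s: 7.05
tcp_pos: [0.474, -0.0289, 0.045]
ee_rot: [[0.017, -0.793, -0.61], [0.01, -0.61, 0.793], [-1.0, -0.019, -0.002]]
wrist_force: [0.0, -0.3, -1.2]
gripper_width: 0.477
```

```bash
python3 go.py .479 -.0272 .21 37.7
```

```text
t 7.05 tcp [ 0.474  -0.0289  0.045 ] jawyaw -142.4 tilt 1.1 w 0.477 F [ 0.  -0.3 -1.2] j [ 16.  19. -33.  -0. -37.  22.]
twist needed -0.1
after twist tool shift [-0.1648 -0.0081 -0.0021]
tool shift [-0.1648 -0.0081 -0.0021] norm 0.165
```

Call:
apply_moves:
  xyz:
    - [-0.02, 0, 0]
    - [-0.03, 0, 0]
    - [-0.04, 0, 0]
    - [-0.04, 0, 0]
    - [-0.02, 0, 0]
  twist: [0, 0, 0, 0, 0]
  claw: [0, 0, 0, 0, 0]

```text
time_s: 7.55
tcp_pos: [0.4675, -0.0314, 0.196]
ee_rot: [[0.003, -0.794, -0.609], [0.007, -0.608, 0.794], [-1.0, -0.007, 0.004]]
wrist_force: [0.5, -1.0, -1.6]
gripper_width: 0.47
```

```bash
python3 go.py .619 .1905 .18 37.7
```

```text
t 7.55 tcp [ 0.4675 -0.0314  0.196 ] jawyaw -142.5 tilt 0.44 w 0.47 F [ 0.5 -1.  -1.6] j [ 16.   7. -22.  -0. -60.  22.]
twist needed -0.2
after twist tool shift [ 0.018  -0.2555  0.0828]
tool shift [ 0.018  -0.2552  0.0838] norm 0.269
```

Call:
apply_moves:
  xyz:
    - [0, -0.025, 0.008]
    - [0, -0.038, 0.012]
    - [0, -0.038, 0.012]
    - [0, -0.038, 0.012]
    - [0, -0.038, 0.012]
    - [0, -0.038, 0.012]
    - [0, -0.025, 0.008]
    - [0, 0, 0]
  twist: [0, 0, 0, 0, 0, 0, 0, 0]
  claw: [0, 0, 0, 0, 0, 0, 0, 0]

```text
time_s: 8.35
tcp_pos: [0.6157, 0.1817, 0.2023]
ee_rot: [[0.008, -0.796, -0.605], [0.01, -0.605, 0.796], [-1.0, -0.012, 0.003]]
wrist_force: [-0.3, -0.2, -2.1]
gripper_width: 0.476
```

```bash
python3 go.py .619 .1905 .12 37.7
```

```text
t 8.35 tcp [0.6157 0.1817 0.2023] jawyaw -142.7 tilt 0.73 w 0.476 F [-0.3 -0.2 -2.1] j [ 31.  24.   2.  -0. -67.   7.]
twist needed -0.4
after twist tool shift [ 0.0824 -0.007   0.0047]
tool shift [ 0.0824 -0.0069  0.0047] norm 0.083
```

Call:
apply_moves:
  xyz:
    - [0.02, -0.007, 0.005]
    - [0.03, 0, 0]
    - [0.03, 0, 0]
    - [0, 0, 0]
  twist: [0, 0, 0, 0]
  claw: [0, 0, 0, 0]

```text
time_s: 8.75
tcp_pos: [0.6173, 0.1904, 0.1191]
ee_rot: [[0.005, -0.796, -0.605], [0.009, -0.605, 0.796], [-1.0, -0.01, 0.004]]
wrist_force: [-0.5, -0.5, -2.8]
gripper_width: 0.47
```

```bash
python3 w.py w3; python3 go.py .619 .1905 .056 37.7
python3 -c "
from fish import *;import pickle;p=pickle.load(open('w3.pkl','rb'))
for x in [(.588,.2315,.032),(.619,.1905,.03),(.6282,.2643,.03),(.5454,.2003,.03)]: print(fproj(p,x))"
```

```text
t 8.8 tcp [0.6192 0.1909 0.1219] jawyaw -142.7 tilt 0.83 w 0.474 F [ 0.  -0.7 -0.9] j [ 31.  28.  -4.  -0. -58.   6.]
twist needed -0.4
after twist tool shift [ 0.0659  0.0013 -0.0004]
tool shift [ 0.0659  0.0013 -0.0004] norm 0.066
[286.03271656 269.90132153]
[286.23882886 213.52421248]
[228.79522025 269.90141506]
[344.55054634 269.52371645]
```

View pics/w3.png

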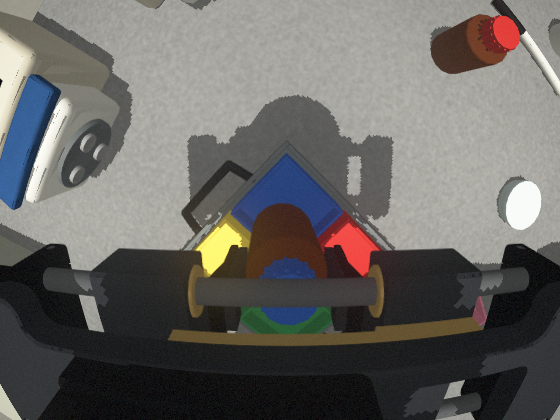

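```bash
python3 -c "
from fish import *;import pickle;p=pickle.load(open('w3.pkl','rb'))
t=np.radians(-7.3);u=np.array([np.cos(t),np.sin(t)]);v=np.array([-u[1],u[0]])
c=np.array([.587,.232])
for k,z in((.071,.032),(.068,.032),(.079,.024)): print(fproj(p,[*(c+k*u-k*v),z]))"
python3 - <<'E'
import cv2
a=cv2.imread('pics/w3.png')[130:290,170:410];cv2.imwrite('pics/w3c.png',cv2.resize(a,(780,520),interpolation=2))
E
```

```text
[285.69116002 156.70438864]
[285.73321007 161.92141349]
[285.67574674 142.17185608]
```

View pics/w3c.png

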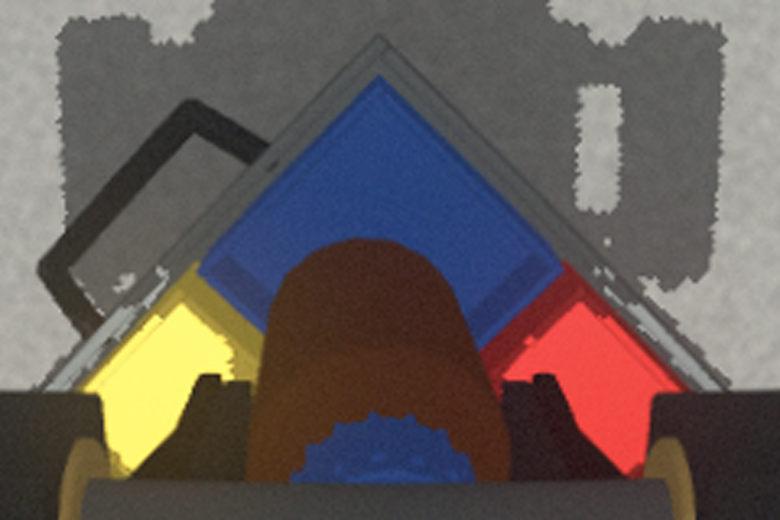

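Call:
apply_moves:
  xyz:
    - [0.02, 0.0, 0]
    - [0.02, 0, 0]
    - [0.015, 0, 0]
    - [0.008, 0, 0]
    - [0, 0, 0]
  twist: [0, 0, 0, 0, 0]
  claw: [0, 0, 0, 0, 0]

```text
time_s: 9.3
tcp_pos: [0.6256, 0.192, 0.0683]
ee_rot: [[0.026, -0.795, -0.607], [0.015, -0.606, 0.795], [-1.0, -0.03, -0.003]]
wrist_force: [-0.9, 0.4, -1.7]
gripper_width: 0.469
```

```bash
python3 go.py .62 .19 .053 37.7
```

```text
t 9.3 tcp [0.6256 0.192  0.0683] jawyaw -142.7 tilt 1.71 w 0.469 F [-0.9  0.4 -1.7] j [ 31.  31.  -7.   0. -50.   6.]
twist needed -0.4
after twist tool shift [0.0151 0.0062 0.0019]
tool shift [0.0151 0.0062 0.0018] norm 0.016
```

Call:
apply_moves:
  xyz:
    - [0.006, 0.006, 0.002]
    - [0.005, 0, 0]
    - [0.003, 0, 0]
    - [0, 0, 0]
  twist: [0, 0, 0, 0]
  claw: [0, 0, 0, 0]

```text
time_s: 9.7
tcp_pos: [0.6218, 0.1908, 0.0576]
ee_rot: [[0.032, -0.794, -0.607], [0.018, -0.607, 0.795], [-0.999, -0.037, -0.005]]
wrist_force: [-0.1, 0.2, -2.1]
gripper_width: 0.471
```

```bash
python3 go.py .62 .19 .053 37.7
```

```text
t 9.7 tcp [0.6218 0.1908 0.0576] jawyaw -142.6 tilt 2.13 w 0.471 F [-0.1  0.2 -2.1] j [ 31.  31.  -8.   0. -48.   6.]
twist needed -0.3
after twist tool shift [0.0045 0.0021 0.0005]
tool shift [0.0045 0.0021 0.0005] norm 0.005
```

Call:
apply_moves:
  xyz:
    - [0.004, 0.002, 0]
    - [0.002, 0, 0]
    - [0, 0, 0]
  twist: [0, 0, 0]
  claw: [0, 0, 0]

```text
time_s: 10.0
tcp_pos: [0.6208, 0.1899, 0.0517]
ee_rot: [[0.034, -0.794, -0.607], [0.019, -0.607, 0.795], [-0.999, -0.038, -0.005]]
wrist_force: [0.2, -0.7, -1.9]
gripper_width: 0.473
```

```bash
python3 go.py .62 .19 .053 37.7
```

```text
t 10.0 tcp [0.6208 0.1899 0.0517] jawyaw -142.6 tilt 2.21 w 0.473 F [ 0.2 -0.7 -1.9] j [ 31.  32.  -9.   0. -47.   6.]
twist needed -0.3
after twist tool shift [-0.0014  0.0005  0.0006]
tool shift [-0.0014  0.0005  0.0006] norm 0.002
```

Call:
apply_moves:
  xyz:
    - [0, 0, 0]
    - [0, 0, 0]
    - [0, 0, 0]
    - [0, 0, 0]
    - [-0.03, 0, 0]
    - [-0.04, 0, 0]
    - [-0.04, 0, 0]
    - [-0.04, 0, 0]
  twist: [0, 0, 0, 0, 0, 0, 0, 0]
  claw: [0.75, 0.75, 0.75, 0.75, 0.75, 0.75, 0.75, 0.75]

```text
time_s: 10.8
tcp_pos: [0.6132, 0.1857, 0.2001]
ee_rot: [[0.022, -0.794, -0.607], [0.012, -0.607, 0.795], [-1.0, -0.025, -0.003]]
wrist_force: [0.9, 0.8, 0.4]
gripper_width: 0.75
```

```bash
python3 w.py w4; python3 go.py .587 -.0243 .19 37.7
python3 -c "
from fish import *;import pickle;p=pickle.load(open('w4.pkl','rb'))
for x in [(.62,.19,.103)]: print(fproj(p,x))"
```

```text
t 10.85 tcp [0.6173 0.1867 0.2092] jawyaw -142.5 tilt 2.29 w 0.747 F [2.1 0.7 6.8] j [ 31.  23.   1.   0. -66.   6.]
twist needed -0.2
after twist tool shift [ 0.0145  0.1536 -0.1483]
tool shift [ 0.0146  0.1531 -0.1489] norm 0.214
[280.28685414 212.08830056]
```

View pics/w4.png

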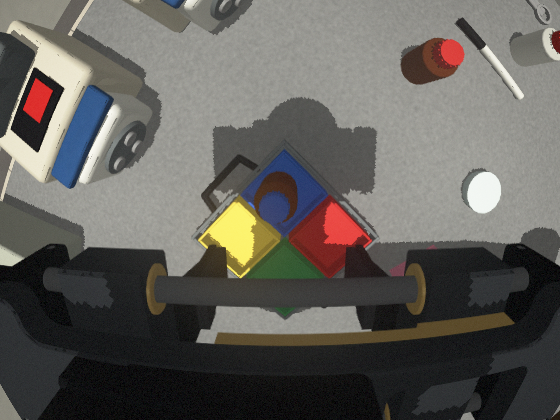

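```bash
cat > look.py <<'E'
import sys,pickle,cv2
from station import imaging
from h import *
t=sys.argv[1]; q={}
for n in("scene","side"):
    p=imaging.capture(n);cv2.imwrite(f"pics/{n}{t}.png",p["pixels"][:,:,::-1]);q[n]=p
pickle.dump(q,open(f"sc{t}.pkl","wb"))
a=q["scene"]["pixels"][145:235,300:390,::-1];b=q["side"]["pixels"][110:200,205:295,::-1]
cv2.imwrite(f"pics/cad{t}.png",np.hstack([cv2.resize(a,(400,400),interpolation=2),cv2.resize(b,(400,400),interpolation=2)]))
E
python3 look.py 4
```

```text
(no output)
```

View pics/cad4.png

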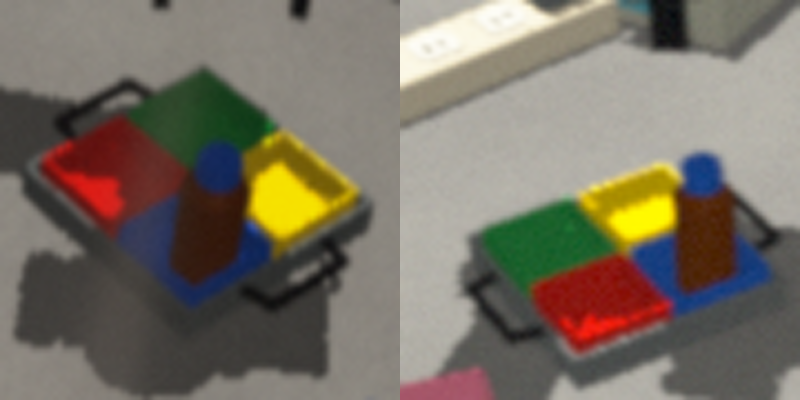

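```bash
python3 - <<'E'
from h import *;import pickle
q=pickle.load(open("sc4.pkl","rb"))
print(tri([q["scene"],q["side"]],[(349.3,182.4),(273,148.9)]))
from fish import *
p=pickle.load(open("w4.pkl","rb"));print(onz(p,(273,209),.103))
for k,uv in dict(corner_blue=(284,148),meet=(286,237),yel=(198,239),red=(375,239)).items(): print(k,onz(p,uv,.03).round(4))
E
```

```text
(array([0.62717712, 0.1930763 , 0.09163243]), np.float64(0.0013893368055853013))
[0.62665872 0.19165726 0.103     ]
corner_blue [0.6498 0.1492 0.03  ]
meet [0.588  0.2266 0.03  ]
yel [0.6669 0.292  0.03  ]
red [0.5054 0.1664 0.03  ]
```

Call:
apply_moves:
  xyz:
    - [0, 0.026, -0.025]
    - [0, 0.026, -0.025]
    - [0, 0.026, -0.025]
    - [0, 0.026, -0.025]
    - [0, 0.026, -0.025]
    - [0, 0.02, -0.02]
    - [0, 0, 0]
  twist: [0, 0, 0, 0, 0, 0, 0]
  claw: [0.8, 0.8, 0.8, 0.8, 0.8, 0.8, 0.8]

```text
time_s: 11.65
tcp_pos: [0.5786, -0.0257, 0.1905]
ee_rot: [[0.017, -0.793, -0.609], [0.016, -0.609, 0.793], [-1.0, -0.023, 0.002]]
wrist_force: [-1.1, 0.7, 0.9]
gripper_width: 0.799
```

```bash
python3 w.py w5; python3 go.py .587 -.0243 .05 37.7
python3 -c "
from fish import *;import pickle;p=pickle.load(open('w5.pkl','rb'))
for x in [(.587,-.0243,.096)]: print(fproj(p,x))"
```

```text
t 11.7 tcp [ 0.5788 -0.0246  0.1904] jawyaw -142.4 tilt 1.34 w 0.796 F [-0.6 -0.  -0.4] j [ 13.  18.  -8.  -1. -62.  25.]
twist needed -0.1
after twist tool shift [ 0.1405 -0.0034 -0.005 ]
tool shift [ 0.1405 -0.0034 -0.005 ] norm 0.141
[280.51337443 208.6096963 ]
```

View pics/w5.png

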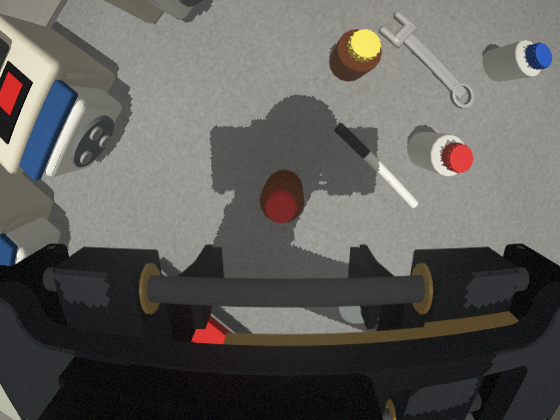

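Call:
apply_moves:
  xyz:
    - [0.03, -0.001, -0.005]
    - [0.03, 0, 0]
    - [0.03, 0, 0]
    - [0.015, 0, 0]
    - [0, 0, 0]
  twist: [0, 0, 0, 0, 0]
  claw: [0.8, 0.8, 0.8, 0.8, 0.8]

```text
time_s: 12.2
tcp_pos: [0.5853, -0.0226, 0.0803]
ee_rot: [[0.017, -0.791, -0.612], [0.017, -0.612, 0.791], [-1.0, -0.024, 0.003]]
wrist_force: [-0.2, 0.7, -0.8]
gripper_width: 0.802
```

```bash
python3 go.py .587 -.0245 .05 37.7; python3 -c "
from fish import *;import pickle;p=pickle.load(open('w5.pkl','rb'))
print(onz(p,(366,43),.096), onz(p,(282,207),.096))"
```

```text
t 12.2 tcp [ 0.5853 -0.0226  0.0803] jawyaw -142.3 tilt 1.37 w 0.802 F [-0.2  0.7 -0.8] j [ 13.  25. -15.  -1. -48.  25.]
twist needed 0.0
after twist tool shift [ 0.0303  0.0006 -0.0026]
tool shift [ 0.0303  0.0006 -0.0026] norm 0.03
[ 0.61759725 -0.1805804   0.096     ] [ 0.58685781 -0.02621153  0.096     ]
```

Call:
apply_moves:
  xyz:
    - [0.012, 0.001, -0.003]
    - [0.012, 0.001, 0]
    - [0.004, 0, 0]
    - [0, 0, 0]
  twist: [0, 0, 0, 0]
  claw: [0.8, 0.8, 0.8, 0.8]

```text
time_s: 12.6
tcp_pos: [0.5874, -0.0241, 0.051]
ee_rot: [[0.019, -0.789, -0.614], [0.017, -0.614, 0.789], [-1.0, -0.025, 0.001]]
wrist_force: [0.0, 0.4, 0.5]
gripper_width: 0.799
```

```bash
python3 go.py .587 -.025 .05 37.7
```

```text
t 12.6 tcp [ 0.5874 -0.0241  0.051 ] jawyaw -142.1 tilt 1.46 w 0.799 F [0.  0.4 0.5] j [ 13.  27. -17.  -1. -45.  26.]
twist needed 0.2
after twist tool shift [ 0.001   0.001  -0.0005]
tool shift [ 0.001   0.001  -0.0005] norm 0.001
```

Call:
apply_moves:
  xyz:
    - [0, 0.001, 0]
    - [0, 0, 0]
    - [0, 0, 0]
    - [0, 0, 0]
    - [0, 0, 0]
    - [0, 0, 0]
    - [0, 0, 0]
    - [0, 0, 0]
  twist: [0, 0, 0, 0, 0, 0, 0, 0]
  claw: [0, 0, 0, 0, 0, 0, 0, 0]

```text
time_s: 13.4
tcp_pos: [0.5877, -0.0247, 0.0531]
ee_rot: [[0.023, -0.789, -0.614], [0.018, -0.614, 0.789], [-1.0, -0.029, -0.0]]
wrist_force: [0.7, 0.3, -0.9]
gripper_width: 0.465
```

```bash
python3 go.py .587 -.025 .05 37.7
```

```text
t 13.4 tcp [ 0.5877 -0.0247  0.0531] jawyaw -142.1 tilt 1.68 w 0.465 F [ 0.7  0.3 -0.9] j [ 13.  27. -17.  -1. -45.  26.]
twist needed 0.2
after twist tool shift [0.0031 0.0008 0.0002]
tool shift [0.0031 0.0008 0.0002] norm 0.003
```

Call:
apply_moves:
  xyz:
    - [-0.02, 0, 0]
    - [-0.035, 0, 0]
    - [-0.04, 0, 0]
    - [-0.035, 0, 0]
    - [-0.01, 0, 0]
  twist: [0, 0, 0, 0, 0]
  claw: [0, 0, 0, 0, 0]

```text
time_s: 13.9
tcp_pos: [0.5815, -0.0277, 0.193]
ee_rot: [[0.011, -0.79, -0.613], [0.016, -0.613, 0.79], [-1.0, -0.019, 0.006]]
wrist_force: [0.4, -0.7, -0.9]
gripper_width: 0.466
```

```bash
python3 go.py .545 .2005 .18 37.7
```

```text
t 13.9 tcp [ 0.5815 -0.0277  0.193 ] jawyaw -142.2 tilt 1.13 w 0.466 F [ 0.4 -0.7 -0.9] j [ 13.  18.  -8.  -1. -63.  25.]
twist needed 0.1
after twist tool shift [ 0.0162 -0.1104  0.2028]
tool shift [ 0.0162 -0.1107  0.2026] norm 0.231
```

Call:
apply_moves:
  xyz:
    - [0, -0.012, 0.022]
    - [0, -0.02, 0.036]
    - [0, -0.02, 0.036]
    - [0, -0.02, 0.036]
    - [0, -0.02, 0.036]
    - [0, -0.015, 0.028]
    - [0, 0, 0]
  twist: [0, 0, 0, 0, 0, 0, 0]
  claw: [0, 0, 0, 0, 0, 0, 0]

```text
time_s: 14.6
tcp_pos: [0.5434, 0.1974, 0.1899]
ee_rot: [[0.003, -0.794, -0.608], [0.015, -0.607, 0.794], [-1.0, -0.012, 0.01]]
wrist_force: [1.3, -0.5, -1.5]
gripper_width: 0.462
```

```bash
python3 go.py .545 .2005 .12 37.7
```

```text
t 14.6 tcp [0.5434 0.1974 0.1899] jawyaw -142.6 tilt 0.89 w 0.462 F [ 1.3 -0.5 -1.5] j [ 36.  18.  -8.  -1. -63.   2.]
twist needed -0.3
after twist tool shift [ 0.07   -0.0024  0.0007]
tool shift [ 0.07   -0.0024  0.0008] norm 0.07
```

Call:
apply_moves:
  xyz:
    - [0.025, -0.002, 0.001]
    - [0.03, 0, 0]
    - [0.025, 0, 0]
    - [0, 0, 0]
  twist: [0, 0, 0, 0]
  claw: [0, 0, 0, 0]

```text
time_s: 15.0
tcp_pos: [0.5421, 0.1999, 0.1038]
ee_rot: [[-0.002, -0.794, -0.608], [0.013, -0.608, 0.794], [-1.0, -0.006, 0.012]]
wrist_force: [0.8, 1.1, -1.7]
gripper_width: 0.463
```

```bash
python3 w.py w6;python3 go.py .545 .2005 .06 37.7
```

```text
t 15.05 tcp [0.5434 0.2004 0.1058] jawyaw -142.5 tilt 0.81 w 0.464 F [-1.  -0.1 -0.9] j [ 36.  23. -14.  -1. -52.   2.]
twist needed -0.2
after twist tool shift [ 0.0458 -0.0008 -0.0014]
tool shift [ 0.0458 -0.0009 -0.0014] norm 0.046
```

View pics/w6.png

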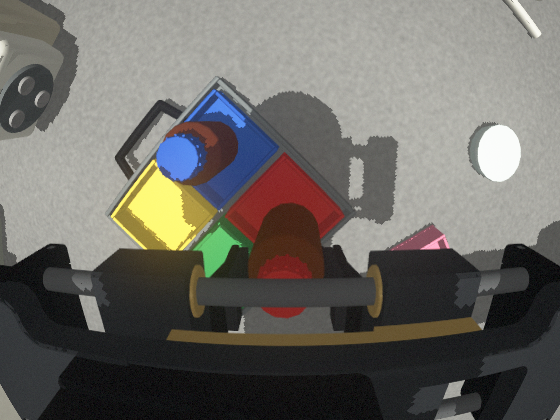

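Red bottle is over the red cell at (285,290) and blue stands in its cell at (200,150). Lowering.

Call:
apply_moves:
  xyz:
    - [0.018, -0.001, -0.001]
    - [0.015, 0, 0]
    - [0.008, 0.001, 0]
    - [0, 0, 0]
  twist: [0, 0, 0, 0]
  claw: [0, 0, 0, 0]

```text
time_s: 15.45
tcp_pos: [0.5479, 0.2001, 0.0685]
ee_rot: [[0.009, -0.793, -0.609], [0.017, -0.608, 0.793], [-1.0, -0.017, 0.008]]
wrist_force: [-0.1, -0.2, -1.2]
gripper_width: 0.459
```

```bash
python3 go.py .545 .2005 .06 37.7
```

```text
t 15.45 tcp [0.5479 0.2001 0.0685] jawyaw -142.5 tilt 1.1 w 0.459 F [-0.1 -0.2 -1.2] j [ 36.  26. -16.  -1. -47.   2.]
twist needed -0.2
after twist tool shift [0.0085 0.0022 0.002 ]
tool shift [0.0085 0.0022 0.002 ] norm 0.009
```

Call:
apply_moves:
  xyz:
    - [0.005, 0.003, 0.002]
    - [0.004, 0, 0]
    - [0, 0, 0]
  twist: [0, 0, 0]
  claw: [0, 0, 0]

```text
time_s: 15.75
tcp_pos: [0.5458, 0.2006, 0.0617]
ee_rot: [[0.013, -0.793, -0.609], [0.02, -0.608, 0.793], [-1.0, -0.022, 0.008]]
wrist_force: [0.5, 0.6, -1.6]
gripper_width: 0.46
```

```bash
python3 go.py .545 .2005 .06 37.7
```

```text
t 15.75 tcp [0.5458 0.2006 0.0617] jawyaw -142.5 tilt 1.35 w 0.46 F [ 0.5  0.6 -1.6] j [ 36.  26. -17.  -1. -46.   2.]
twist needed -0.2
after twist tool shift [0.0017 0.0007 0.0004]
tool shift [0.0017 0.0007 0.0004] norm 0.002
```

Call:
apply_moves:
  xyz:
    - [0.001, 0.001, 0]
    - [0, 0, 0]
    - [0, 0, 0]
    - [0, 0, 0]
    - [0, 0, 0]
    - [-0.03, 0, 0]
    - [-0.04, 0, 0]
    - [-0.04, 0, 0]
    - [-0.03, 0, 0]
    - [0, 0, 0]
  twist: [0, 0, 0, 0, 0, 0, 0, 0, 0, 0]
  claw: [0, 0.75, 0.75, 0.75, 0.75, 0.75, 0.75, 0.75, 0.75, 0.75]

```text
time_s: 16.75
tcp_pos: [0.5443, 0.1975, 0.2079]
ee_rot: [[0.017, -0.792, -0.61], [0.02, -0.609, 0.793], [-1.0, -0.025, 0.005]]
wrist_force: [0.6, 0.3, 0.1]
gripper_width: 0.749
```

```bash
python3 w.py w7;python3 go.py .618 -.18 .20 37.7;python3 -c "
from fish import *;import pickle;p=pickle.load(open('w7.pkl','rb'))
for x in [(.545,.2005,.103),(.62,.19,.103)]: print(fproj(p,x))"
```

```text
t 16.8 tcp [0.5431 0.1971 0.2057] jawyaw -142.5 tilt 1.29 w 0.751 F [0.4 0.1 0. ] j [ 36.  17.  -8.  -0. -64.   2.]
twist needed -0.2
after twist tool shift [-3.000e-04  1.715e-01 -3.441e-01]
tool shift [-3.000e-04  1.704e-01 -3.447e-01] norm 0.384
[287.06116741 211.72472649]
[226.09306624 151.47896286]
```

View pics/w7.png

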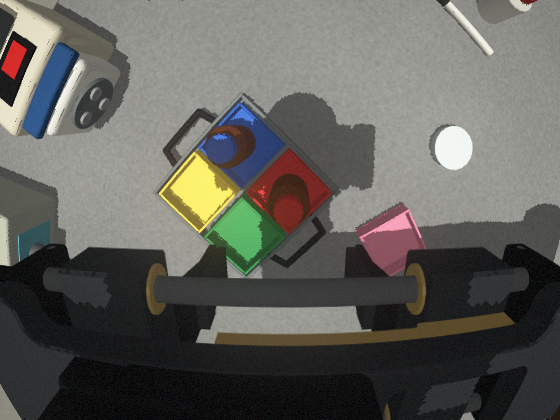

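Call:
apply_moves:
  xyz:
    - [0, 0.012, -0.024]
    - [0, 0.02, -0.04]
    - [0, 0.02, -0.04]
    - [0, 0.02, -0.04]
    - [0, 0.02, -0.04]
    - [0, 0.02, -0.04]
    - [0, 0.02, -0.04]
    - [0, 0.02, -0.04]
    - [0, 0.015, -0.03]
    - [0, 0, 0]
  twist: [0, 0, 0, 0, 0, 0, 0, 0, 0, 0]
  claw: [0.8, 0.8, 0.8, 0.8, 0.8, 0.8, 0.8, 0.8, 0.8, 0.8]

```text
time_s: 17.8
tcp_pos: [0.6114, -0.1815, 0.1848]
ee_rot: [[-0.008, -0.791, -0.612], [0.019, -0.612, 0.79], [-1.0, -0.005, 0.02]]
wrist_force: [-0.1, 0.1, -0.5]
gripper_width: 0.797
```

```bash
python3 go.py .618 -.1803 .16 37.7
```

```text
t 17.8 tcp [ 0.6114 -0.1815  0.1848] jawyaw -142.2 tilt 1.21 w 0.797 F [-0.1  0.1 -0.5] j [ -3.  25.   1.  -1. -67.  41.]
twist needed 0.1
after twist tool shift [ 0.0247 -0.0058 -0.0036]
tool shift [ 0.0247 -0.0058 -0.0036] norm 0.026
```

Call:
apply_moves:
  xyz:
    - [0.02, -0.005, -0.004]
    - [0.03, 0, 0]
    - [0.03, 0, 0]
    - [0.02, 0, 0]
    - [0, 0, 0]
  twist: [0, 0, 0, 0, 0]
  claw: [0.8, 0.8, 0.8, 0.8, 0.8]

```text
time_s: 18.3
tcp_pos: [0.6135, -0.1786, 0.0756]
ee_rot: [[-0.017, -0.793, -0.609], [0.022, -0.61, 0.792], [-1.0, 0.0, 0.027]]
wrist_force: [-1.3, -0.4, -0.6]
gripper_width: 0.798
```

```bash
python3 w.py w8; python3 go.py .618 -.1803 .051 37.7;python3 -c "
from fish import *;import pickle;p=pickle.load(open('w8.pkl','rb'))
for x in [(.618,-.1803,.096),(.612,-.337,.096)]: print(fproj(p,x))"
```

```text
t 18.35 tcp [ 0.6145 -0.1788  0.0772] jawyaw -142.4 tilt 1.46 w 0.798 F [-0.4  1.3  0.2] j [ -2.  31.  -6.  -1. -55.  41.]
twist needed -0.1
after twist tool shift [ 0.0261 -0.0018 -0.004 ]
tool shift [ 0.0261 -0.0018 -0.004 ] norm 0.026
[282.58834489 265.6832085 ]
[476.33509229  43.20648878]
```

View pics/w8.png

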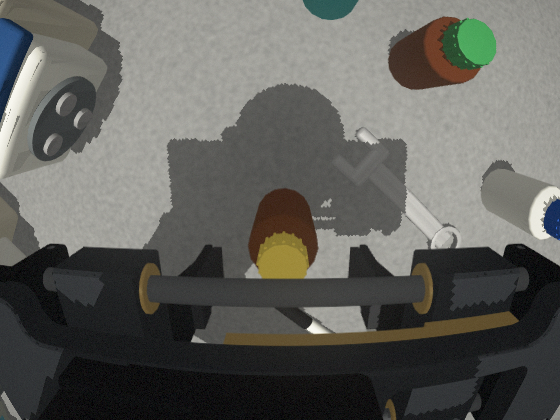

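Call:
apply_moves:
  xyz:
    - [0.01, -0.001, -0.004]
    - [0.01, -0.001, 0]
    - [0.004, 0, 0]
    - [0, 0, 0]
  twist: [0, 0, 0, 0]
  claw: [0.8, 0.8, 0.8, 0.8]

```text
time_s: 18.75
tcp_pos: [0.6208, -0.1798, 0.0544]
ee_rot: [[-0.009, -0.791, -0.611], [0.02, -0.611, 0.791], [-1.0, -0.005, 0.021]]
wrist_force: [0.1, 0.5, -0.4]
gripper_width: 0.8
```

```bash
python3 go.py .618 -.1803 .051 37.7
```

```text
t 18.75 tcp [ 0.6208 -0.1798  0.0544] jawyaw -142.3 tilt 1.26 w 0.8 F [ 0.1  0.5 -0.4] j [ -2.  32.  -6.  -1. -52.  41.]
twist needed -0.0
after twist tool shift [0.0034 0.0026 0.0012]
tool shift [0.0034 0.0026 0.0012] norm 0.004
```

Call:
apply_moves:
  xyz:
    - [0.003, 0.003, 0.001]
    - [0, 0, 0]
    - [0, 0, 0]
    - [0, 0, 0]
    - [0, 0, 0]
    - [0, 0, 0]
    - [0, 0, 0]
    - [0, 0, 0]
    - [0, 0, 0]
  twist: [0, 0, 0, 0, 0, 0, 0, 0, 0]
  claw: [0.8, 0, 0, 0, 0, 0, 0, 0, 0]

```text
time_s: 19.65
tcp_pos: [0.6185, -0.1812, 0.0532]
ee_rot: [[-0.005, -0.791, -0.611], [0.02, -0.611, 0.791], [-1.0, -0.008, 0.019]]
wrist_force: [0.6, -0.2, -0.5]
gripper_width: 0.465
```

```bash
python3 go.py .618 -.1803 .051 37.7
```

```text
t 19.65 tcp [ 0.6185 -0.1812  0.0532] jawyaw -142.3 tilt 1.16 w 0.465 F [ 0.6 -0.2 -0.5] j [ -3.  32.  -7.  -1. -52.  41.]
twist needed -0.0
after twist tool shift [ 0.0022 -0.0001  0.0009]
tool shift [ 0.0022 -0.0001  0.0009] norm 0.002
```

Call:
apply_moves:
  xyz:
    - [-0.02, 0, 0]
    - [-0.035, 0, 0]
    - [-0.04, 0, 0]
    - [-0.04, 0, 0]
    - [-0.03, 0, 0]
  twist: [0, 0, 0, 0, 0]
  claw: [0, 0, 0, 0, 0]

```text
time_s: 20.15
tcp_pos: [0.6153, -0.1836, 0.2151]
ee_rot: [[-0.024, -0.792, -0.61], [0.023, -0.61, 0.792], [-0.999, 0.005, 0.033]]
wrist_force: [0.9, -0.5, -1.6]
gripper_width: 0.464
```

```bash
python3 go.py .6283 .2643 .21 37.7
```

```text
t 20.15 tcp [ 0.6153 -0.1836  0.2151] jawyaw -142.4 tilt 1.89 w 0.464 F [ 0.9 -0.5 -1.6] j [ -3.  25.   5.  -1. -72.  41.]
twist needed -0.1
after twist tool shift [ 0.015  -0.2843  0.3462]
tool shift [ 0.015  -0.2837  0.3466] norm 0.448
```

Call:
apply_moves:
  xyz:
    - [0.001, -0.018, 0.022]
    - [0.001, -0.028, 0.034]
    - [0.001, -0.028, 0.034]
    - [0.001, -0.028, 0.034]
    - [0.001, -0.028, 0.034]
    - [0.001, -0.028, 0.034]
    - [0.001, -0.028, 0.034]
    - [0.001, -0.028, 0.034]
    - [0.001, -0.028, 0.034]
    - [0.001, -0.025, 0.03]
    - [0, -0.012, 0.015]
    - [0, 0, 0]
  twist: [0, 0, 0, 0, 0, 0, 0, 0, 0, 0, 0, 0]
  claw: [0, 0, 0, 0, 0, 0, 0, 0, 0, 0, 0, 0]

```text
time_s: 21.35
tcp_pos: [0.6316, 0.2709, 0.2182]
ee_rot: [[-0.015, -0.795, -0.606], [0.022, -0.607, 0.795], [-1.0, -0.001, 0.026]]
wrist_force: [-0.3, 0.5, -2.0]
gripper_width: 0.463
```

```bash
python3 go.py .6283 .2643 .13 37.7
```

```text
t 21.35 tcp [0.6316 0.2709 0.2182] jawyaw -142.7 tilt 1.5 w 0.463 F [-0.3  0.5 -2. ] j [ 36.  28.  12.  -2. -74.   2.]
twist needed -0.4
after twist tool shift [ 0.088   0.0068 -0.0055]
tool shift [ 0.088   0.0067 -0.0055] norm 0.088
```

Call:
apply_moves:
  xyz:
    - [0.02, 0.007, -0.005]
    - [0.03, 0, 0]
    - [0.03, 0, 0]
    - [0.01, 0, 0]
    - [0, 0, 0]
  twist: [0, 0, 0, 0, 0]
  claw: [0, 0, 0, 0, 0]

```text
time_s: 21.85
tcp_pos: [0.6282, 0.2607, 0.1266]
ee_rot: [[-0.014, -0.796, -0.604], [0.021, -0.605, 0.796], [-1.0, -0.002, 0.025]]
wrist_force: [-0.0, 0.0, -0.0]
gripper_width: 0.465
```

```bash
python3 w.py w9; python3 go.py .6283 .2643 .061 37.7
```

```text
t 21.9 tcp [0.6285 0.2609 0.1274] jawyaw -142.8 tilt 1.44 w 0.466 F [-0.5  0.2 -1. ] j [ 35.  31.   3.  -2. -62.   3.]
twist needed -0.5
after twist tool shift [ 0.0664 -0.0018  0.0012]
tool shift [ 0.0664 -0.0017  0.0012] norm 0.066
```

View pics/w9.png

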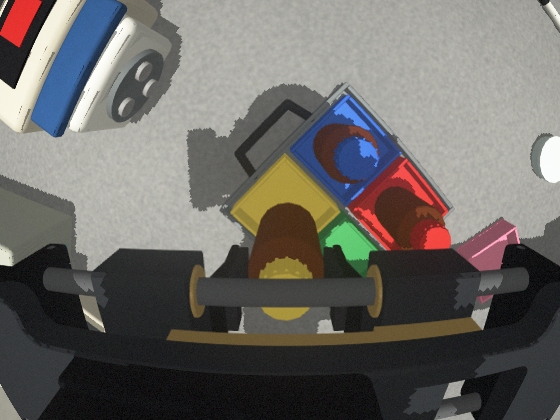

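Call:
apply_moves:
  xyz:
    - [0.02, -0.002, 0.001]
    - [0.02, 0, 0]
    - [0.014, 0, 0]
    - [0.006, 0, 0]
    - [0, 0, 0]
  twist: [0, 0, 0, 0, 0]
  claw: [0, 0, 0, 0, 0]

```text
time_s: 22.4
tcp_pos: [0.6349, 0.265, 0.075]
ee_rot: [[0.001, -0.797, -0.604], [0.028, -0.604, 0.797], [-1.0, -0.018, 0.022]]
wrist_force: [-0.9, -0.2, -0.7]
gripper_width: 0.462
```

```bash
python3 go.py .6283 .2643 .061 37.7
```

```text
t 22.4 tcp [0.6349 0.265  0.075 ] jawyaw -142.8 tilt 1.62 w 0.462 F [-0.9 -0.2 -0.7] j [ 35.  34.   0.  -2. -55.   3.]
twist needed -0.5
after twist tool shift [0.014  0.006  0.0032]
tool shift [0.014  0.006  0.0031] norm 0.016
```

Call:
apply_moves:
  xyz:
    - [0.006, 0.006, 0.003]
    - [0.006, 0.001, 0]
    - [0.002, 0, 0]
    - [0, 0, 0]
  twist: [0, 0, 0, 0]
  claw: [0, 0, 0, 0]

```text
time_s: 22.8
tcp_pos: [0.6283, 0.2642, 0.063]
ee_rot: [[0.006, -0.796, -0.605], [0.03, -0.604, 0.796], [-1.0, -0.023, 0.021]]
wrist_force: [0.9, -0.6, -1.3]
gripper_width: 0.463
```

```bash
python3 go.py .6283 .2643 .061 37.7
```

```text
t 22.8 tcp [0.6283 0.2642 0.063 ] jawyaw -142.8 tilt 1.78 w 0.463 F [ 0.9 -0.6 -1.3] j [ 36.  34.  -1.  -2. -53.   2.]
twist needed -0.5
after twist tool shift [ 0.002 -0.     0.   ]
tool shift [ 0.002 -0.     0.   ] norm 0.002
```

Call:
apply_moves:
  xyz:
    - [0.002, 0, 0]
    - [0, 0, 0]
    - [0, 0, 0]
    - [0, 0, 0]
    - [0, 0, 0]
    - [-0.03, 0, 0]
    - [-0.04, 0, 0]
    - [-0.04, 0, 0]
    - [-0.03, 0, 0]
    - [0, 0, 0]
  twist: [0, 0, 0, 0, 0, 0, 0, 0, 0, 0]
  claw: [0, 0.75, 0.75, 0.75, 0.75, 0.75, 0.75, 0.75, 0.75, 0.75]

```text
time_s: 23.8
tcp_pos: [0.6285, 0.2598, 0.2069]
ee_rot: [[0.007, -0.796, -0.605], [0.029, -0.605, 0.796], [-1.0, -0.024, 0.019]]
wrist_force: [0.8, 0.0, 0.3]
gripper_width: 0.751
```

```bash
python3 w.py w10;python3 go.py .612 -.3365 .20 37.7;python3 -c "
from fish import *;import pickle;p=pickle.load(open('w10.pkl','rb'))
for x in [(.545,.2005,.103),(.62,.19,.103),(.6283,.2643,.103)]: print(fproj(p,x))"
```

```text
t 23.85 tcp [0.6274 0.2595 0.2045] jawyaw -142.8 tilt 1.64 w 0.75 F [-0.2 -0.2  0.7] j [ 36.  27.   8.  -1. -70.   2.]
twist needed -0.5
after twist tool shift [-0.0125  0.3766 -0.462 ]
tool shift [-0.0125  0.3726 -0.4653] norm 0.596
[400.76305503 212.66788235]
[346.79699417 152.10863441]
[286.64077839 212.29624624]
```

View pics/w10.png

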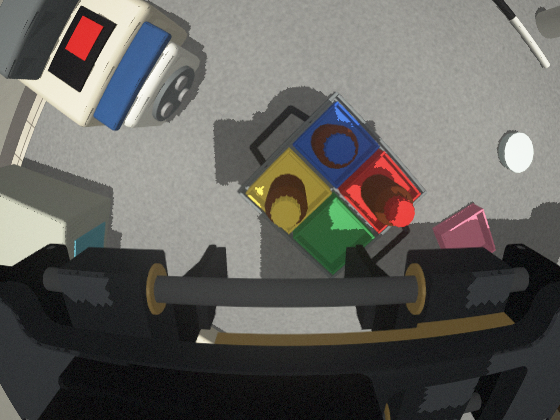

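Call:
apply_moves:
  xyz:
    - [-0.001, 0.016, -0.02]
    - [-0.001, 0.026, -0.033]
    - [-0.001, 0.026, -0.033]
    - [-0.001, 0.026, -0.033]
    - [-0.001, 0.026, -0.033]
    - [-0.001, 0.026, -0.033]
    - [-0.001, 0.026, -0.033]
    - [-0.001, 0.026, -0.033]
    - [-0.001, 0.026, -0.033]
    - [-0.001, 0.026, -0.033]
    - [-0.001, 0.026, -0.033]
    - [-0.001, 0.026, -0.033]
  twist: [0, 0, 0, 0, 0, 0, 0, 0, 0, 0, 0, 0]
  claw: [0.8, 0.8, 0.8, 0.8, 0.8, 0.8, 0.8, 0.8, 0.8, 0.8, 0.8, 0.8]

```text
time_s: 25.05
tcp_pos: [0.6108, -0.2399, 0.1851]
ee_rot: [[-0.024, -0.791, -0.612], [0.029, -0.612, 0.79], [-0.999, 0.001, 0.038]]
wrist_force: [0.9, 0.1, 1.0]
gripper_width: 0.801
```

```bash
python3 go.py .612 -.3365 .17 37.7
```

```text
t 25.05 tcp [ 0.6108 -0.2399  0.1851] jawyaw -142.3 tilt 2.16 w 0.801 F [0.9 0.1 1. ] j [ -8.  27.   5.  -2. -70.  46.]
twist needed 0.0
after twist tool shift [ 0.0122  0.0581 -0.0777]
tool shift [ 0.0122  0.0582 -0.0776] norm 0.098
```

Call:
apply_moves:
  xyz:
    - [0.003, 0.02, -0.027]
    - [0.003, 0.02, -0.027]
    - [0.003, 0.015, -0.02]
    - [0, 0, 0]
  twist: [0, 0, 0, 0]
  claw: [0.8, 0.8, 0.8, 0.8]

```text
time_s: 25.45
tcp_pos: [0.6076, -0.34, 0.1649]
ee_rot: [[-0.035, -0.796, -0.605], [0.033, -0.606, 0.795], [-0.999, 0.007, 0.048]]
wrist_force: [-0.3, 0.6, 0.1]
gripper_width: 0.802
```

```bash
python3 w.py w11; python3 go.py .612 -.3365 .08 37.7;python3 -c "
from fish import *;import pickle;p=pickle.load(open('w11.pkl','rb'))
for x in [(.612,-.3365,.096)]: print(fproj(p,x))"
```

```text
t 25.5 tcp [ 0.6077 -0.3387  0.165 ] jawyaw -142.7 tilt 2.79 w 0.802 F [ 0.1  0.  -1. ] j [-16.  32.  11.  -1. -71.  54.]
twist needed -0.4
after twist tool shift [ 0.0848 -0.0054 -0.005 ]
tool shift [ 0.0848 -0.0054 -0.005 ] norm 0.085
[279.02308001 218.1333799 ]
```

View pics/w11.png

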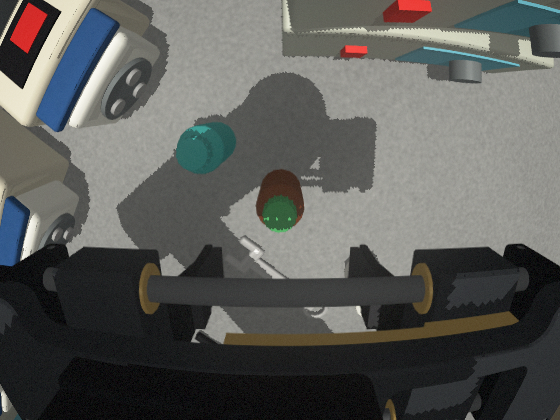

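Call:
apply_moves:
  xyz:
    - [0.02, -0.002, -0.005]
    - [0.03, 0, 0]
    - [0.03, 0, 0]
    - [0.01, 0, 0]
    - [0, 0, 0]
  twist: [0, 0, 0, 0, 0]
  claw: [0.8, 0.8, 0.8, 0.8, 0.8]

```text
time_s: 26.0
tcp_pos: [0.6092, -0.334, 0.0709]
ee_rot: [[-0.037, -0.793, -0.608], [0.035, -0.609, 0.792], [-0.999, 0.008, 0.05]]
wrist_force: [-0.1, 1.2, 0.2]
gripper_width: 0.802
```

```bash
python3 go.py .612 -.337 .051 37.7
```

```text
t 26.0 tcp [ 0.6092 -0.334   0.0709] jawyaw -142.5 tilt 2.91 w 0.802 F [-0.1  1.2  0.2] j [-16.  37.   5.  -2. -61.  54.]
twist needed -0.2
after twist tool shift [ 0.0197 -0.0005 -0.0051]
tool shift [ 0.0197 -0.0005 -0.0051] norm 0.02
```

Call:
apply_moves:
  xyz:
    - [0.01, 0, -0.005]
    - [0.007, 0, 0]
    - [0.002, 0, 0]
    - [0, 0, 0]
  twist: [0, 0, 0, 0]
  claw: [0.8, 0.8, 0.8, 0.8]

```text
time_s: 26.4
tcp_pos: [0.6145, -0.3373, 0.0541]
ee_rot: [[-0.031, -0.792, -0.61], [0.033, -0.611, 0.791], [-0.999, 0.005, 0.045]]
wrist_force: [-0.8, -0.5, 0.1]
gripper_width: 0.8
```

```bash
python3 go.py .612 -.337 .051 37.7
```

```text
t 26.4 tcp [ 0.6145 -0.3373  0.0541] jawyaw -142.3 tilt 2.57 w 0.8 F [-0.8 -0.5  0.1] j [-16.  38.   4.  -2. -59.  55.]
twist needed -0.0
after twist tool shift [0.0032 0.0018 0.0016]
tool shift [0.0032 0.0018 0.0016] norm 0.004
```

Call:
apply_moves:
  xyz:
    - [0.002, 0.001, 0.001]
    - [0, 0, 0]
    - [0, 0, 0]
    - [0, 0, 0]
    - [0, 0, 0]
    - [0, 0, 0]
    - [0, 0, 0]
    - [0, 0, 0]
    - [0, 0, 0]
  twist: [0, 0, 0, 0, 0, 0, 0, 0, 0]
  claw: [0.8, 0, 0, 0, 0, 0, 0, 0, 0]

```text
time_s: 27.3
tcp_pos: [0.6137, -0.3379, 0.0544]
ee_rot: [[-0.028, -0.792, -0.61], [0.031, -0.611, 0.791], [-0.999, 0.003, 0.041]]
wrist_force: [0.4, -0.1, 1.1]
gripper_width: 0.459
```

```bash
python3 go.py .612 -.337 .051 37.7
```

```text
t 27.3 tcp [ 0.6137 -0.3379  0.0544] jawyaw -142.4 tilt 2.38 w 0.459 F [ 0.4 -0.1  1.1] j [-16.  38.   4.  -1. -59.  55.]
twist needed -0.1
after twist tool shift [0.0035 0.0008 0.0016]
tool shift [0.0035 0.0008 0.0016] norm 0.004
```

Call:
apply_moves:
  xyz:
    - [-0.02, 0, 0]
    - [-0.035, 0, 0]
    - [-0.04, 0, 0]
    - [-0.04, 0, 0]
    - [-0.03, 0, 0]
  twist: [0, 0, 0, 0, 0]
  claw: [0, 0, 0, 0, 0]

```text
time_s: 27.8
tcp_pos: [0.6148, -0.3412, 0.2151]
ee_rot: [[-0.045, -0.792, -0.608], [0.039, -0.61, 0.791], [-0.998, 0.012, 0.058]]
wrist_force: [0.6, -1.2, -0.8]
gripper_width: 0.462
```

```bash
python3 go.py .555 .2735 .21 37.7
```

```text
t 27.8 tcp [ 0.6148 -0.3412  0.2151] jawyaw -142.4 tilt 3.41 w 0.462 F [ 0.6 -1.2 -0.8] j [-17.  32.  17.  -1. -79.  54.]
twist needed -0.1
after twist tool shift [ 0.0319 -0.3286  0.522 ]
tool shift [ 0.0319 -0.3276  0.5226] norm 0.618
```

Call:
apply_moves:
  xyz:
    - [0.002, -0.012, 0.02]
    - [0.002, -0.022, 0.035]
    - [0.002, -0.022, 0.035]
    - [0.002, -0.022, 0.035]
    - [0.002, -0.022, 0.035]
    - [0.002, -0.022, 0.035]
    - [0.002, -0.022, 0.035]
    - [0.002, -0.022, 0.035]
    - [0.002, -0.022, 0.035]
    - [0.002, -0.022, 0.035]
    - [0.002, -0.022, 0.035]
    - [0.002, -0.022, 0.035]
  twist: [0, 0, 0, 0, 0, 0, 0, 0, 0, 0, 0, 0]
  claw: [0, 0, 0, 0, 0, 0, 0, 0, 0, 0, 0, 0]

```text
time_s: 29.0
tcp_pos: [0.5695, 0.147, 0.214]
ee_rot: [[-0.033, -0.799, -0.601], [0.037, -0.602, 0.798], [-0.999, 0.005, 0.049]]
wrist_force: [1.4, -0.0, -1.3]
gripper_width: 0.462
```

```bash
python3 go.py .555 .2735 .21 37.7
```

```text
t 29.0 tcp [0.5695 0.147  0.214 ] jawyaw -143.0 tilt 2.84 w 0.462 F [ 1.4 -0.  -1.3] j [ 29.  19.  -3.  -3. -69.   9.]
twist needed -0.7
after twist tool shift [ 0.009  -0.0659  0.1086]
tool shift [ 0.0091 -0.0645  0.1095] norm 0.127
```

Call:
apply_moves:
  xyz:
    - [0.002, -0.02, 0.034]
    - [0.002, -0.02, 0.034]
    - [0.002, -0.016, 0.026]
    - [0, 0, 0.006]
    - [0, 0, 0]
  twist: [0, 0, 0, 0, 0]
  claw: [0, 0, 0, 0, 0]

```text
time_s: 29.5
tcp_pos: [0.5504, 0.2707, 0.2112]
ee_rot: [[-0.036, -0.794, -0.606], [0.037, -0.607, 0.794], [-0.999, 0.006, 0.051]]
wrist_force: [-0.4, -1.0, -1.0]
gripper_width: 0.463
```

```bash
python3 go.py .555 .2735 .12 37.7
```

```text
t 29.5 tcp [0.5504 0.2707 0.2112] jawyaw -142.6 tilt 2.94 w 0.463 F [-0.4 -1.  -1. ] j [ 40.  21.   1.  -3. -69.  -1.]
twist needed -0.3
after twist tool shift [ 0.091  -0.0059 -0.0052]
tool shift [ 0.091  -0.0059 -0.0052] norm 0.091
```

Call:
apply_moves:
  xyz:
    - [0.025, -0.004, -0.003]
    - [0.03, 0, 0]
    - [0.025, 0, -0.001]
    - [0.01, 0, 0]
    - [0, 0, 0]
  twist: [0, 0, 0, 0, 0]
  claw: [0, 0, 0, 0, 0]

```text
time_s: 30.0
tcp_pos: [0.5546, 0.2688, 0.1204]
ee_rot: [[-0.032, -0.797, -0.603], [0.038, -0.604, 0.796], [-0.999, 0.003, 0.05]]
wrist_force: [-0.2, 1.5, -0.6]
gripper_width: 0.465
```

```bash
python3 w.py w12; python3 go.py .555 .2735 .064 37.7
```

```text
t 30.05 tcp [0.555  0.2691 0.1212] jawyaw -142.8 tilt 2.86 w 0.463 F [ 0.8  1.1 -1.2] j [ 39.  26.  -6.  -3. -58.  -0.]
twist needed -0.5
after twist tool shift [ 0.0573 -0.0028  0.0007]
tool shift [ 0.0573 -0.0028  0.0007] norm 0.057
```

View pics/w12.png

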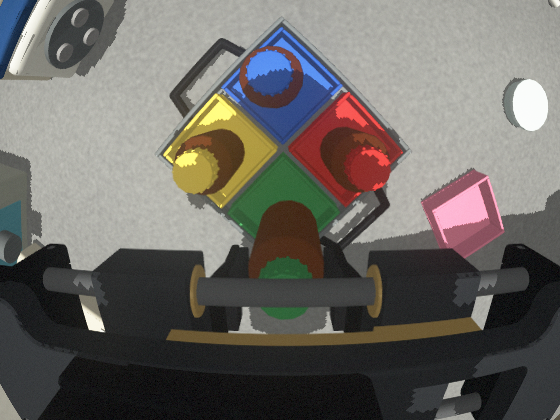

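Call:
apply_moves:
  xyz:
    - [0.018, -0.003, 0]
    - [0.018, 0, 0]
    - [0.012, 0, 0]
    - [0.004, 0, 0]
    - [0, 0, 0]
  twist: [0, 0, 0, 0, 0]
  claw: [0, 0, 0, 0, 0]

```text
time_s: 30.55
tcp_pos: [0.5615, 0.2741, 0.0759]
ee_rot: [[-0.018, -0.797, -0.603], [0.046, -0.603, 0.796], [-0.999, -0.013, 0.048]]
wrist_force: [0.1, -0.0, -1.2]
gripper_width: 0.461
```

```bash
python3 go.py .555 .2735 .063 37.7
```

```text
t 30.55 tcp [0.5615 0.2741 0.0759] jawyaw -142.9 tilt 2.85 w 0.461 F [ 0.1 -0.  -1.2] j [ 39.  29.  -8.  -3. -52.  -0.]
twist needed -0.6
after twist tool shift [0.013  0.0056 0.0029]
tool shift [0.013  0.0057 0.0029] norm 0.014
```

Call:
apply_moves:
  xyz:
    - [0.006, 0.006, 0.003]
    - [0.005, 0, 0]
    - [0.002, 0, 0]
    - [0, 0, 0]
  twist: [0, 0, 0, 0]
  claw: [0, 0, 0, 0]

```text
time_s: 30.95
tcp_pos: [0.5552, 0.2741, 0.0646]
ee_rot: [[-0.015, -0.797, -0.604], [0.049, -0.604, 0.796], [-0.999, -0.018, 0.048]]
wrist_force: [-0.2, 1.3, -0.9]
gripper_width: 0.466
```

```bash
python3 go.py .555 .2735 .062 37.7
```

```text
t 30.95 tcp [0.5552 0.2741 0.0646] jawyaw -142.9 tilt 2.91 w 0.466 F [-0.2  1.3 -0.9] j [ 40.  29. -10.  -4. -50.  -0.]
twist needed -0.6
after twist tool shift [ 0.0026  0.0006 -0.0005]
tool shift [ 0.0026  0.0006 -0.0005] norm 0.003
```

Call:
apply_moves:
  xyz:
    - [0.002, 0, 0]
    - [0, 0, 0]
    - [0, 0, 0]
    - [0, 0, 0]
    - [0, 0, 0]
    - [-0.03, 0, 0]
    - [-0.04, 0, 0]
    - [-0.04, 0, 0]
    - [-0.04, 0, 0]
    - [0, 0, 0]
  twist: [0, 0, 0, 0, 0, 0, 0, 0, 0, 0]
  claw: [0, 0.75, 0.75, 0.75, 0.75, 0.75, 0.75, 0.75, 0.75, 0.75]

```text
time_s: 31.95
tcp_pos: [0.5583, 0.2666, 0.2183]
ee_rot: [[-0.014, -0.797, -0.604], [0.047, -0.604, 0.796], [-0.999, -0.017, 0.046]]
wrist_force: [0.9, 1.1, 0.1]
gripper_width: 0.751
```

```bash
python3 w.py w13; python3 look.py 13; python3 go.py .555 .2735 .062 37.7;python3 -c "
from fish import *;import pickle;p=pickle.load(open('w13.pkl','rb'))
for x in [(.545,.2005,.103),(.62,.19,.103),(.6283,.2643,.103),(.555,.2735,.103)]: print(fproj(p,x))"
```

```text
t 32.1 tcp [0.5545 0.2651 0.2106] jawyaw -142.9 tilt 2.79 w 0.747 F [-0.6  0.5 -0.8] j [ 39.  21.   0.  -3. -69.  -1.]
twist needed -0.6
after twist tool shift [ 0.1488 -0.005  -0.0009]
tool shift [ 0.1488 -0.0049 -0.0008] norm 0.149
[345.73344547 154.01754265]
[285.72495201  92.50286686]
[228.20950115 154.27630988]
[287.20096036 209.50599888]
```

View pics/w13.png

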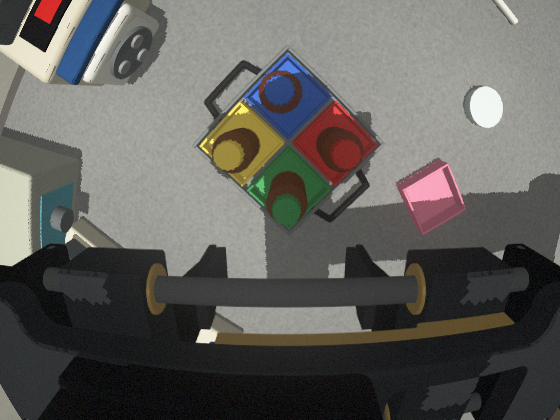

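View pics/cad13.png

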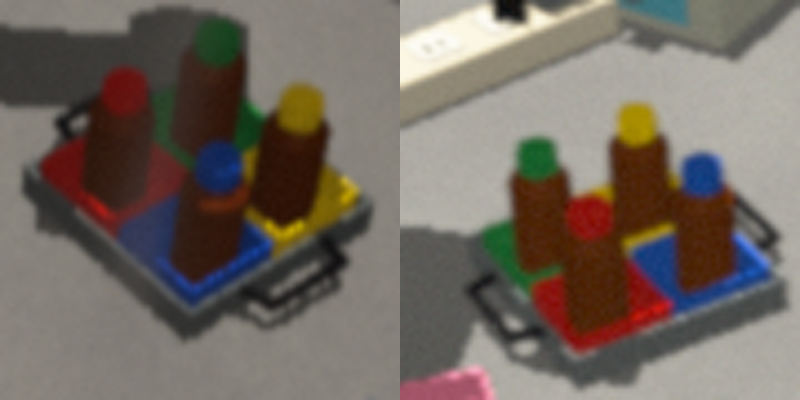

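```bash
python3 - <<'E'
import pickle;from fish import *
q=pickle.load(open("sc13.pkl","rb"));a,b=q["scene"],q["side"]
C={"red":((125,91),(190,216),(.5454,.2003)),"green":((217,41),(137,157),(.5548,.2737)),"yellow":((301,109),(236,123),(.6282,.2643)),"blue":((220,166),(302,173),(.6195,.1900))}
p=pickle.load(open("w13.pkl","rb"));W=dict(blue=(280,91),yellow=(228,155),red=(347,155),green=(286,208))
for k,(u,v,c) in C.items():
    X,e=tri([a,b],[(300+u[0]/4.444,145+u[1]/4.444),(205+v[0]/4.444,110+v[1]/4.444)])
    w=onz(p,W[k],.103)
    print(k,X.round(4),"off",np.linalg.norm(X[:2]-c).round(4),"wrist",w[:2].round(4),np.linalg.norm(w[:2]-c).round(4))
d=pickle.load(open("d0.pkl","rb"))
# white bottles: diff of crops before/after
for k,bx in(("side",[(300,230,335,275),(343,270,378,318)]),("scene",[(200,218,226,258),(145,252,173,292)])):
    for x0,y0,x1,y1 in bx:
        D=cv2.absdiff(d[k]["pixels"],q[k]["pixels"])[y0:y1,x0:x1].astype(float);print(k,D.mean().round(1),D.max())
E
```

```text
red [0.545  0.2023 0.0907] off 0.0021 wrist [0.5435 0.2005] 0.0019
green [0.5555 0.2774 0.0914] off 0.0038 wrist [0.5568 0.273 ] 0.0021
yellow [0.6294 0.2688 0.0899] off 0.0046 wrist [0.6281 0.265 ] 0.0007
blue [0.6273 0.1937 0.0913] off 0.0087 wrist [0.6247 0.1919] 0.0056
side 6.9 22.0
side 7.2 15.0
scene 2.7 7.0
scene 2.9 7.0
```

View pics/side13.png

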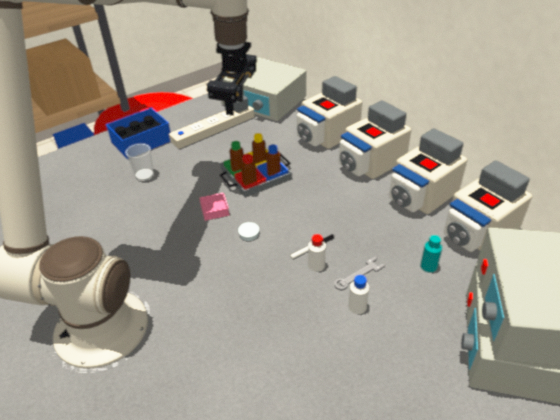

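All four are down in their cells: cap heights agree within 1.5 mm and offsets are at most 9 mm. The white bottles haven't moved and the gripper is clear.

Call:
apply_moves:
  xyz:
    - [0, 0, 0]
    - [0, 0, 0]
  twist: [0, 0]
  claw: [0.75, 0.75]

```text
time_s: 32.3
tcp_pos: [0.5532, 0.2643, 0.2075]
ee_rot: [[-0.031, -0.798, -0.602], [0.038, -0.603, 0.797], [-0.999, 0.002, 0.049]]
wrist_force: [-0.1, -0.1, -0.0]
gripper_width: 0.745
```

```bash
python3 -c "
from station import job
print(job.finish_job())"
```

```text
the job is handed in; nothing more can be done
None
```

All four amber samples are standing upright in the cells matching their cap colours, and I handed the job in at about 32 s of the 104 s allowed. The hand-in gives no verdict, so the results below are my own last measurements.

- **Position:** red, green and yellow are within about 5 mm of their cell centres. Blue is furthest off, at 6–9 mm depending on the camera, against a limit of 16 mm. It was gripped about 5 mm off-centre and I left it there.
- **Depth:** all four caps measured 90–91 mm high, against the 94 mm expected for a bottle standing on the cell floor. They agree within 1.5 mm of each other, so I took all four as fully down and the 3 mm gap as calibration error.
- **White bottles:** before and after pictures show both standing where they started. The turquoise bottle and pink dish were not touched.
- **Gripper:** it was open and about 10 cm clear above the bottles at hand-in.

**Things that went wrong:**
- My first lift of the blue bottle came before the fingers had closed. The bottle stayed upright and in place, and the second grip held.
- The tool's tilt drifted by up to 3.4° over the run, but the bottles still looked upright in the final pictures.

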